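# Reset the utensil tray's pinned divider and load the tray

## Task

Pull up the yellow quick-release pin that locks the tray's divider, slide the divider until it lines up with the red clip on the tray's near wall, and push the pin fully home in the rail hole there so that the divider is locked. Then lay every wooden spatula in the left compartment and every slotted spoon in the right one, flat on the bottom side by side with their handles towards the robot, and leave the bowl, colander and plantain press where they are.

Things in the scene. Friction and masses are not known exactly. Their poses are not given: they have to be found in the camera images.
- tray: fixed wooden tray, 247 mm long (x, away from the robot), 358 mm wide (y, to the left), walls 40 mm high and 6 mm thick, floor 6 mm thick. Origin under its centre, on the counter. Outside its far (+x) wall runs an aluminium rail 26 mm wide, top 44 mm and underside 36 mm above the counter, with a row of 13 mm holes at x = 136 mm, 25 mm apart along y
- divider (a joint): travel of the tray's divider along the rail in m: 0 at the start (near the left wall), growing to the right (tray -y) up to 0.15. It slides with about 2.5 N of friction and stays where it is left. Every 0.025 m its hole stands over a hole of the rail
- divider_grip (a point): centre of the black finger grip on the divider, 50 mm above the counter: 45 mm long (x), 12 mm thick (y), top 62 mm, foot 39 mm above the counter. Axes as the tray's. The divider is an upright board 8 mm thick and 39 mm high in the middle plane of this grip, nearly as long as the tray; it parts the left (+y) compartment from the right (-y) one
- divider_hole (a point): mouth of the 13 mm hole through the divider's steel slide block, 81 mm beyond the grip, over the rail. The block is 30 (x) x 36 (y) x 24 mm, its top (this point) 69 mm above the counter. Two sprung balls in it, 9 mm below the top, press on the pin from both sides (+y and -y). Axes as the tray's
- pin_grip (a point): centre of the yellow knob (24 mm across, 28 mm high) of the quick-release pin, z up the pin. Under it a shoulder 18 mm wide, 6 mm high, then a 10 mm shank 43 mm long with bevelled tip. Pushed home, the shoulder sits on the slide block, the balls snap into the shank's groove, and this point is 89 mm above the counter; about 12 N pulls it out, less snaps it in
- pin_tip (a point): lower tip of the pin's shank, 63 mm below the knob's centre. Home, it is 26 mm above the counter, through the rail's hole, and locks the divider. Pulled up 19 mm it is clear of the rail; up to 28 mm up the balls still hold the pin by friction, so it can be let go there and rides along upright in the slide block
- clip1_mark (a point): small red spring clip, 20 mm wide and standing 30 mm above the wall, gripping the tray's near (-x) wall; this point is its middle, 4 mm above the wall's top, exactly in line (same tray y) with one of the rail's holes and with where the middle plane of the divider is wanted. Only one of clip1, clip2, clip3 is there, the others are None
- clip2_mark (a point): small red spring clip, 20 mm wide and standing 30 mm above the wall, gripping the tray's near (-x) wall; this point is its middle, 4 mm above the wall's top, exactly in line (same tray y) with one of the rail's holes and with where the middle plane of the divider is wanted. Only one of clip1, clip2, clip3 is there, the others are None
- clip3_mark (a point): small red spring clip, 20 mm wide and standing 30 mm above the wall, gripping the tray's near (-x) wall; this point is its middle, 4 mm above the wall's top, exactly in line (same tray y) with one of the rail's holes and with where the middle plane of the divider is wanted. Only one of clip1, clip2, clip3 is there, the others are None
- spatula1_mid (a point): flat wooden spatula, 210 mm long, 50 g: handle 135 mm long, 18 mm wide, 9 mm thick, blade 85 x 46 x 7 mm at the +x end, flat underside. This point is at mid-length, on the handle, half-way up (4.5 mm above the underside), 15 mm from the balance point; x runs from handle to blade, z up. None when absent
- spatula2_mid (a point): flat wooden spatula, 210 mm long, 50 g: handle 135 mm long, 18 mm wide, 9 mm thick, blade 85 x 46 x 7 mm at the +x end, flat underside. This point is at mid-length, on the handle, half-way up (4.5 mm above the underside), 15 mm from the balance point; x runs from handle to blade, z up. None when absent
- spoon1_mid (a point): stainless slotted spoon, 210 mm long, 70 g: straight handle 140 mm long, 16 mm wide, 8 mm thick, shallow bowl 70 x 53 mm and 11 mm high at the +x end, flat underside. This point is at mid-length, on the handle, half-way up (4 mm above the underside), 15 mm from the balance point; x runs from handle to bowl, z up. None when absent
- spoon2_mid (a point): stainless slotted spoon, 210 mm long, 70 g: straight handle 140 mm long, 16 mm wide, 8 mm thick, shallow bowl 70 x 53 mm and 11 mm high at the +x end, flat underside. This point is at mid-length, on the handle, half-way up (4 mm above the underside), 15 mm from the balance point; x runs from handle to bowl, z up. None when absent
- spatula1_end (a point): the far end (blade or bowl end) of spatula1, 105 mm from its mid point along its x. None when it is absent
- spatula2_end (a point): the far end (blade or bowl end) of spatula2, 105 mm from its mid point along its x. None when it is absent
- spoon1_end (a point): the far end (blade or bowl end) of spoon1, 105 mm from its mid point along its x. None when it is absent
- spoon2_end (a point): the far end (blade or bowl end) of spoon2, 105 mm from its mid point along its x. None when it is absent
- bowl: white ceramic bowl, 130 mm wide and 60 mm high, origin under its centre. Leave it alone
- colander: red plastic colander, 170 mm wide and 75 mm high, origin under its centre. Leave it alone
- tostonera: closed wooden plantain press, 100 x 160 mm with a 90 mm handle, 44 mm high, origin under the centre of its boards. Leave it alone

How it is judged:
By the outcome, as a careful person would: the job done as asked, in the order asked, and still so for the second after the job is handed in, with the robot touching nothing.
Of spatula1, spatula2, spoon1, spoon2 only 3 to 4 are there at a start; the rules pass over those that are not, and their reading is None.
Of clip1, clip2, clip3 only 1 to 1 are there at a start; the rules pass over those that are not, and their reading is None.
At some moment in a run one of spatula1, spatula2, spoon1, spoon2 may be knocked a few centimetres aside while the robot is not near it.
Once in a run the grip may slacken for a moment while it holds something.
It also fails if it takes over 210 s, if anything falls off the work surface, if the arm or the gripper's body presses on something with over 40 N, if the wrist force passes 120 N, or if a joint passes its speed limit or range.

## Robot

A 6-joint arm with a two-finger parallel gripper is mounted at the origin on the work surface. World frame = base frame: x ahead of the robot, y to its left, z up, the work surface at z = 0. Lengths are in m, angles in rad, forces in N, time in s.
With the tool pointing down it reaches from about 0.25 to 0.725 m from the base axis. Payload 4 kg.
Tool frame: the origin (TCP) lies at the very end of the fingers, on their centre line; the grasp point (between the pads) lies 19 mm behind it; z points along the fingers, y is the direction in which the jaws open and shut (so a half turn about z gives the same grasp; the last joint's range is limited). The gripper opens to 85 mm and grips with 20 to 120 N. Pads are 22 mm wide; open, the fingers measure 114 mm over their backs; the gripper's body (76 mm by 85 mm) begins 54 mm behind the grasp point. The pads swing forward as they close: fully open they stand 13 mm farther back than shut.
Start: joints at [-1.113, 0.241, 0.005, 1.335, 0, 1.571], TCP at [0.221, -0.449, 0.231] pointing down, gripper open.
Joint ranges: [-2.72, 2.72], [-1.05, 1.87], [-1.09, 1.28], [-1.99, 2.15], [-1.42, 1.44], [-3.14, 3.14]. Speed limits (rad/s): [2.79, 2.79, 3.14, 3.14, 3.14, 3.14].

## Interface

Orientations are given as a unit quaternion [x, y, z, w].
In Python, from workcell import bot gives the robot as it stands.
- The arm moves only by the shell command python3 -m crank 'ROWS'. ROWS is JSON, a list that holds one entry, the list of rows, each a list of 5 numbers: the shift along the tool's x, y, z in mm, then the turn about the tool's z in degrees, then the closure in counts, from 0 (fully open) to 255 (shut). In form: [[[tx, ty, tz, turn, grip], ...]]. A call has 1 to 12 rows; each row shifts and turns the pose as measured when the row begins, along the tool's axes as they then stand; what a row does not reach is not made up. A row lasts 1/8 s, in which the tool goes at most 62.5 mm and 10.7 degrees, less where a joint would pass 70% of its speed; a pose out of reach is approached as far as the arm can. A call is refused whole if a number of a shift passes 62.5 or a number of a turn 10.7, either way. A call with a gripper value outside its range is refused whole. The fingers move at their own pace and stop on an object; the grip force is fixed at half the most. Time passes only in rows, so rows that do not move let the fingers close. It gives the time, the measured TCP pose, the force and the opening at its end, in the units of the state.
- bot.get_obs(): the state, without advancing time (a new reading comes with each control period).
- bot.camera(name): name is "side" or "top" or "wrist"; returns a dict with "img" (420x560x3 uint8, blue, green, red), "depth" (420x560 float32, m along the optical axis (not along the pixel's ray), 0 where there is no reading), "fx", "fy", "cx", "cy" (pixels), "D" ([k1, k2, p1, p2, k3] as OpenCV has them; the pictures are not rectified), "R" (3x3) and "t" (3): a world point X has camera coordinates R X + t; the wrist camera has in their place "T_tool_cam" (4x4, takes a point from camera to tool coordinates, whose origin is the TCP and whose axes are the flange's). Camera axes: x right, y down, z forward; pixel columns grow to the right and rows downward; lengths in m; the calibration is good to about 2 mm. A picture is of the moment at which its call begins: read the wrist's pose just before it.
- bot.job_done(): hands the job in, once; it reports no verdict.
The state is a dict: "clock": time; "joint_pos": joint angles; "joint_vel": joint speeds; "tau": joint torques, N m; "eef_pos": TCP position; "tool_rot": TCP orientation; "ft_force": force on the tool from outside, world axes, zero at the start; "ft_torque": the same for the moment, N m; "grip_width": finger opening in m.
Only numpy, scipy, OpenCV 4.12 (cv2) and the standard library are available. Lean on these libraries where they do the work, as an engineer would, in place of code of your own. Each camera call takes 0.05 s, during which the arm holds its last target.

## Working session

There is one attempt and no reset: what is moved stays moved. The work goes in short steps, Python scripts to look and compute and a shell command to move; the robot and the scene stay as the last step left them, time stands still between calls to the robot, and variables do not carry over. Pictures are saved under pics/ and viewed, and the job is handed in when it is done.

```bash
ls; mkdir -p pics
cat > h.py <<'E'
import numpy as np, cv2
from workcell import bot
from scipy.spatial.transform import Rotation as Rot
def snap(name,fn):
    o=bot.get_obs(); c=bot.camera(name); cv2.imwrite('pics/'+fn,c['img']); np.savez('pics/'+fn+'.npz',pos=o['eef_pos'],q=o['tool_rot'],**{k:np.array(v) for k,v in c.items()}); return c
def load(fn): return dict(np.load('pics/'+fn+'.npz'))
def w2c(c):
    if 'R' in c: return np.array(c['R']),np.array(c['t'])
    T=np.eye(4);T[:3,:3]=Rot.from_quat(c['q']).as_matrix();T[:3,3]=c['pos']
    M=np.linalg.inv(T@c['T_tool_cam']);return M[:3,:3],M[:3,3]
def K(c): return np.array([[c['fx'],0,c['cx']],[0,c['fy'],c['cy']],[0,0,1.]])
def onplane(c,uv,z):
    R,t=w2c(c);uv=np.atleast_2d(np.array(uv,float))
    n=cv2.undistortPoints(uv[:,None],K(c),np.array(c['D'],float))[:,0]
    d=np.c_[n,np.ones(len(n))]@R;o=-R.T@t
    return o+d*((np.reshape(z,(-1,1))-o[2])/d[:,2:])
def proj(c,X):
    R,t=w2c(c)
    return cv2.projectPoints(np.atleast_2d(np.array(X,float)),cv2.Rodrigues(R)[0],t,K(c),np.array(c['D'],float))[0][:,0]
def deproj(c):
    R,t=w2c(c);h,w=c['depth'].shape
    u,v=np.meshgrid(np.arange(w),np.arange(h))
    n=cv2.undistortPoints(np.c_[u.ravel(),v.ravel()].astype(float)[:,None],K(c),np.array(c['D'],float))[:,0]
    z=c['depth'].ravel()[:,None]
    P=(np.c_[n,np.ones(len(n))]*z-t)@R
    P[z[:,0]==0]=np.nan
    return P.reshape(h,w,3)
E
python3 - <<'E'
from h import *
o=bot.get_obs();print(o)
for n in ['top','side','wrist']:
    c=snap(n,n+'0.png');print(n,c['fx'],c['cx'],c['cy'],c.get('R'),c.get('t'),c.get('T_tool_cam'))
E
```

```text
pics
{'clock': 0.0, 'joint_pos': array([-1.11298196e+00,  2.41409641e-01,  3.71257501e-03,  1.33520624e+00,
        1.16044737e-05,  1.57078299e+00]), 'joint_vel': array([ 9.08324663e-04,  7.31032098e-04, -8.45399162e-04, -6.27424700e-05,
        2.13532634e-04, -1.29209138e-03]), 'tau': array([ 2.23115417e-04, -3.72320223e+01,  2.52406794e+01,  1.69873849e-02,
        1.01995374e-04, -1.23752464e-06]), 'eef_pos': array([ 0.22071431, -0.44793411,  0.23041019]), 'tool_rot': array([ 9.73912898e-01,  2.26919715e-01, -2.33393139e-04, -1.02732751e-03]), 'ft_force': array([ 0.12296706,  0.08981694, -0.13358356]), 'ft_torque': array([ 0.01637736, -0.05673217,  0.01893844]), 'grip_width': 0.08545682995786855}
top 397.82771327771763 278.63262633983464 209.80352231338082 [[-0.01725021 -0.99983006  0.00650164]
 [-0.99352689  0.01641052 -0.11240557]
 [ 0.11227977 -0.00839857 -0.99364114]] [-0.00493176  0.59519914  1.26029535] None
side 424.77802636294905 279.4868262499834 209.0483626059977 [[-0.92080206 -0.38963802  0.01748642]
 [-0.28239886  0.63510632 -0.71895121]
 [ 0.26902499 -0.6669499  -0.69484055]] [0.54985321 0.23699627 0.97874891] None
wrist 317.5948947167601 277.280464800256 211.58617143944602 None None [[ 9.31917576e-04 -9.65810131e-01 -2.59248764e-01  6.53829877e-02]
 [ 9.99999371e-01  7.38078479e-04  8.45031287e-04 -3.77749079e-04]
 [-6.24793845e-04 -2.59249388e-01  9.65810211e-01 -1.42125485e-01]
 [ 0.00000000e+00  0.00000000e+00  0.00000000e+00  1.00000000e+00]]
```

View pics/top0.png

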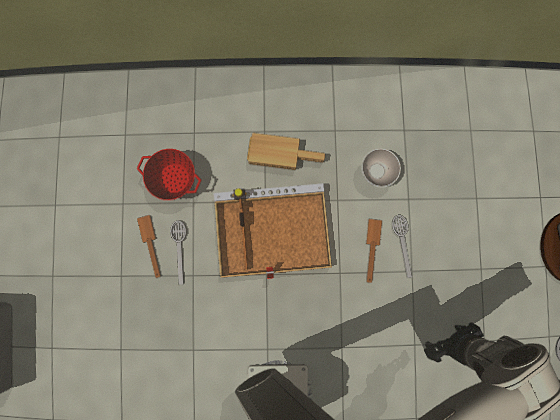

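View pics/side0.png

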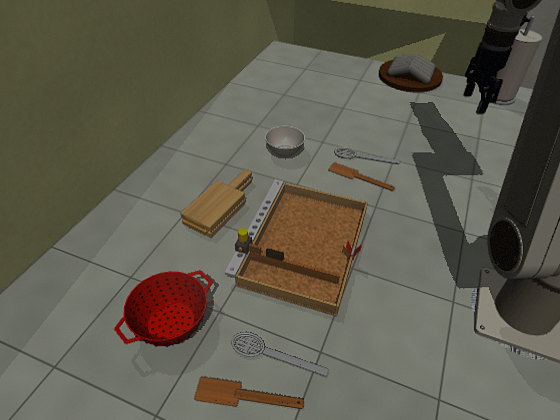

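View pics/wrist0.png

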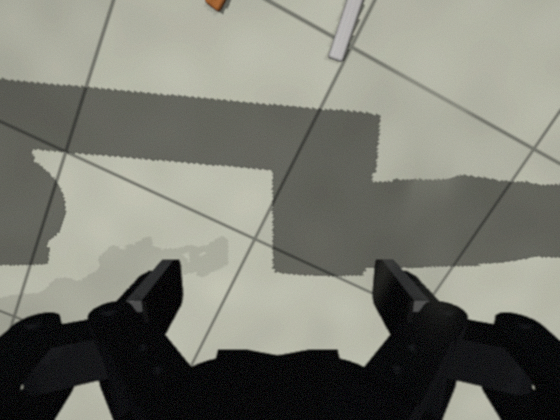

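The top view shows the tray in the middle with the pin at about (239,192), the red clip at (270,271), spatulas near (148,245) and (373,250), and spoons near (180,250) and (402,245). I'll zoom in next.

Run:
```python
from h import *
c=load('top0.png');im=c['img']
cv2.imwrite('pics/z1.png',cv2.resize(im[170:290,200:345],None,fx=5,fy=5,interpolation=cv2.INTER_CUBIC))
P=deproj(c)
for n,uv,z in [('pin',(239,192),.1),('clip',(270,271),.05),('TL',(215,196),.04),('TR',(326,186),.04),('BR',(331,265),.04),('BL',(220,276),.04)]:
    print(n,onplane(c,uv,z)[0].round(4),P[uv[1],uv[0]].round(3))
```

```text
pin [0.6451 0.1075 0.1   ] [0.644 0.107 0.106]
clip [0.3989 0.0158 0.05  ] [0.399 0.016 0.047]
TL [0.6429 0.1914 0.04  ] [0.642 0.191 0.044]
TR [ 0.67  -0.171  0.04 ] [ 0.677 -0.177 -0.003]
BR [ 0.4138 -0.1794  0.04  ] [ 0.414 -0.18   0.037]
BL [0.385  0.1757 0.04  ] [0.385 0.175 0.042]
```

View pics/z1.png

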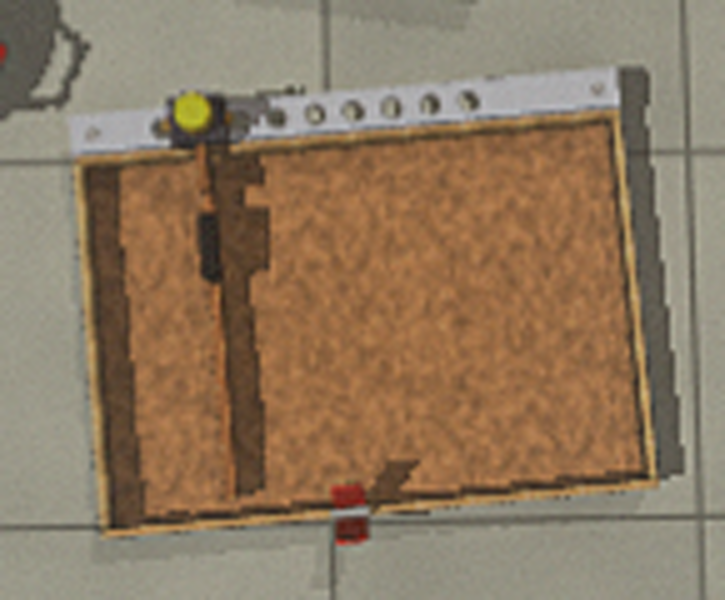

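```bash
python3 -m crank '[[[0,0,0,7.2,0],[0,0,0,7.2,0],[0,0,0,7.2,0],[31,-42,-4,0,0],[31,-42,-4,0,0],[31,-42,-4,0,0],[31,-42,-4,0,0],[31,-42,-4,0,0],[31,-42,-4,0,0],[31,-42,-4,0,0],[31,-42,-4,0,0],[31,-42,-4,0,0]]]'
```

```text
clock: 1.65
eef_pos: [0.4792, -0.0428, 0.265]
tool_rot: [1.0, 0.029, -0.002, -0.003]
ft_force: [0.4, -0.0, -0.6]
grip_width: 0.0855
```

```bash
python3 -m crank '[[[30,-40,-10,-1.3,0],[0,0,0,0,0]]]'
python3 - <<'E'
from h import *
c=snap('wrist','w1.png')
E
```

```text
clock: 1.9
eef_pos: [0.5088, 0.0034, 0.2745]
tool_rot: [0.999, 0.044, -0.002, -0.003]
ft_force: [-0.2, -1.2, 0.0]
grip_width: 0.0851
```

View pics/w1.png

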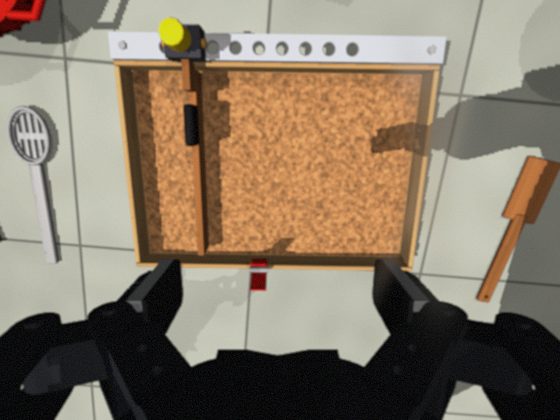

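The wrist view shows the tray corners at about (116,62), (440,66), (412,270) and (138,267). The pin knob is at (173,34), the clip at (259,267) and the grip at (192,125).

```bash
cat >> h.py <<'E'
def yawof(q): 
    m=Rot.from_quat(q).as_matrix(); return np.arctan2(m[1,0],m[0,0])
def delta(target,yaw=None):
    "tool-axis shift mm to world target"
    o=bot.get_obs();m=Rot.from_quat(o['tool_rot']).as_matrix()
    d=(m.T@(np.array(target)-o['eef_pos'])*1000).round(1)
    print('pos',o['eef_pos'].round(4),'yaw',np.degrees(yawof(o['tool_rot'])).round(2),'-> shift',d, '' if yaw is None else 'turn %.1f'%np.degrees(yawof(o['tool_rot'])-yaw))
E
python3 - <<'E'
from h import *
from scipy.optimize import least_squares
c=load('w1.png')
cor=np.array([[123.5,179],[123.5,-179],[-123.5,-179],[-123.5,179]])/1000
for name,uv in [('w1.png',[(116,62),(440,66),(412,270),(138,267)])]:
    c=load(name);W=onplane(c,uv,.04)[:,:2];print(W.round(4))
    f=lambda p:((cor@np.array([[np.cos(p[2]),np.sin(p[2])],[-np.sin(p[2]),np.cos(p[2])]])+p[:2])-W).ravel()
    r=least_squares(f,[.52,0,.08]);print(r.x,np.degrees(r.x[2]),r.fun.round(4))
p=r.x
np.save('tray.npy',p)
Rm=np.array([[np.cos(p[2]),-np.sin(p[2])],[np.sin(p[2]),np.cos(p[2])]])
T=lambda X:(np.array(X)[:,:2]-p[:2])@Rm
for n,uv,z in [('knobtop',(173,34),.103),('grip',(192,125),.062),('clip',(259,267),.044),('divnear',(201,252),.039),('hole?',(235,48),.044),('h',(260,49),.044),('h',(282,49),.044),('hlast',(352,50),.044)]:
    X=onplane(c,uv,z);print(n,X.round(4),T(X).round(4))
c=load('top0.png')
for n,uv,z in [('knobtop',(238.7,192.3),.103),('clip',(270,272.5),.044)]:
    X=onplane(c,uv,z);print(n,X.round(4),T(X).round(4))
P=deproj(load('w1.png'));print(P[34,173],P[125,192])
E
```

```text
[[ 0.625   0.1921]
 [ 0.6518 -0.1605]
 [ 0.4098 -0.1784]
 [ 0.3818  0.1746]]
[0.51708619 0.00695729 0.07596889] 4.3526966078296425 [ 0.0017  0.0027  0.0021 -0.0017 -0.0023 -0.0025 -0.0015  0.0015]
knobtop [[0.644  0.1096 0.103 ]] [[0.1343 0.0928]]
grip [[0.5662 0.1022 0.062 ]] [[0.0562 0.0912]]
clip [[0.398  0.0185 0.044 ]] [[-0.1179  0.0206]]
divnear [[0.4097 0.094  0.039 ]] [[-0.1005  0.0949]]
hole? [[0.6493 0.0626 0.044 ]] [[0.136  0.0455]]
h [[0.6506 0.0359 0.044 ]] [[0.1353 0.0188]]
h [[0.6526 0.0126 0.044 ]] [[ 0.1356 -0.0047]]
hlast [[ 0.6582 -0.0619  0.044 ]] [[ 0.1355 -0.0794]]
knobtop [[0.6437 0.1082 0.103 ]] [[0.1339 0.0913]]
clip [[0.3939 0.016  0.044 ]] [[-0.1222  0.0184]]
[0.64401677 0.10972625 0.10272924] [0.56611432 0.10267994 0.06010973]
```

Run:
```python
from h import *
delta([.6445,.109,.15],np.radians(4.5))
```

```text
pos [0.5076 0.0021 0.274 ] yaw 4.9 -> shift [146.2 -94.1 123.7] turn 0.4
```

```bash
python3 -m crank '[[[36,-23,15,0,80],[36,-24,20,0,80],[36,-23,30,0,80],[38,-24,58,0,80],[0,0,0,0,80]]]'
python3 - <<'E'
from h import *
c=snap('wrist','w2.png')
delta([.6445,.109,.076],np.radians(4.5))
E
```

```text
clock: 2.58
eef_pos: [0.6407, 0.0796, 0.1538]
tool_rot: [0.998, 0.058, -0.007, -0.01]
ft_force: [-1.0, -1.1, 0.1]
grip_width: 0.0585
pos [0.6417 0.0791 0.158 ] yaw 6.57 -> shift [  6.7 -27.6  82.5] turn 2.1
```

View pics/w2.png

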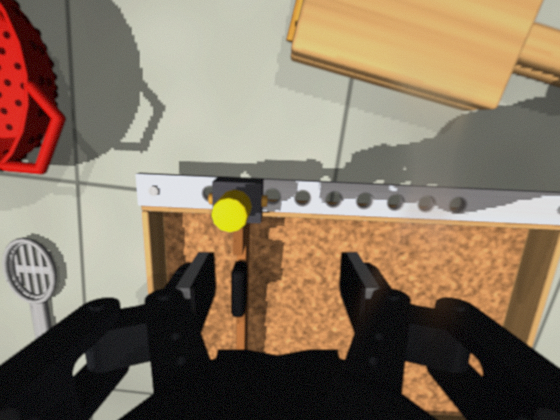

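Pin knob at (230,214) and block around (240,195). The jaws aren't centred on it yet.

```bash
python3 - <<'E'
from h import *
c=load('w2.png'); print(onplane(c,(230,213),.103)); P=deproj(c);print(P[213,230])
for uv in [(211,195),(272,197),(302,198),(335,199),(365,200),(396,201),(427,203),(458,204)]: print(onplane(c,uv,.044)[0].round(4))
m=c['img'].astype(int);k=(m[...,2]>170)&(m[...,1]>170)&(m[...,0]<80)
k[300:]=0
print(np.nanmedian(P[k],0), P[k][:,2].max())
E
python3 -m crank '[[[7,-28,0,2,80],[0,0,0,0,80]]]';python3 - <<'E'
from h import *
delta([.6445,.109,.076],np.radians(4.5))
E
```

```text
[[0.64885741 0.11181685 0.103     ]]
[0.64880648 0.11184045 0.10283339]
[0.6441 0.1367 0.044 ]
[0.6485 0.0873 0.044 ]
[0.6506 0.063  0.044 ]
[0.653  0.0364 0.044 ]
[0.6551 0.0123 0.044 ]
[ 0.6572 -0.0126  0.044 ]
[ 0.6586 -0.0376  0.044 ]
[ 0.6608 -0.0624  0.044 ]
[0.64741779 0.11261243 0.10225838] nan
clock: 2.88
eef_pos: [0.6487, 0.0859, 0.1635]
tool_rot: [0.998, 0.058, -0.002, -0.019]
ft_force: [0.8, 0.2, -0.1]
grip_width: 0.0582
pos [0.6487 0.0859 0.1635] yaw 6.6 -> shift [ -1.4 -20.   88.3] turn 2.1
```

Run:
```python
from h import *
o=bot.get_obs();print(o['joint_pos'].round(3),o['joint_vel'].round(3),Rot.from_quat(o['tool_rot']).as_matrix().round(3))
```

```text
[0.114 0.585 0.349 1.336 0.038 3.14 ] [-0.015 -0.038  0.003  0.014 -0.005 -0.001] [[ 0.993  0.115 -0.006]
 [ 0.115 -0.993  0.038]
 [-0.001 -0.038 -0.999]]
```

```bash
python3 -m crank '[[[0,0,-20,-10.6,80],[0,0,-10,-10.6,80],[0,0,0,-10.6,80],[0,0,0,-10.6,80],[0,0,0,-10.6,80],[0,0,0,-10.6,80],[0,0,0,-10.6,80],[0,0,0,-10.6,80],[0,0,0,-10.6,80],[0,0,0,-10.6,80],[0,0,0,-10.6,80],[0,0,0,-10.6,80]]]'; python3 -m crank '[[[0,0,0,-10.6,80],[0,0,0,-10.6,80],[0,0,0,-10.6,80],[0,0,0,-10.6,80],[0,0,0,0,80]]]'
python3 - <<'E'
from h import *
o=bot.get_obs();print(o['joint_pos'].round(3),Rot.from_quat(o['tool_rot']).as_matrix().round(3))
delta([.648,.1115,.076],np.radians(4.5-180))
E
```

```text
clock: 4.38
eef_pos: [0.6513, 0.0797, 0.2309]
tool_rot: [0.378, 0.925, 0.028, 0.012]
ft_force: [0.5, 0.2, -0.4]
grip_width: 0.0587
clock: 5.0
eef_pos: [0.6515, 0.0777, 0.2459]
tool_rot: [0.014, 0.999, 0.022, 0.032]
ft_force: [-0.6, -0.4, 1.0]
grip_width: 0.0582
[0.102 0.503 0.422 1.422 0.036 0.131] [[-0.998  0.026  0.064]
 [ 0.029  0.999  0.043]
 [-0.063  0.045 -0.997]]
pos [0.6515 0.0777 0.2459] yaw 178.35 -> shift [ 15.2  26.1 170.6] turn 353.8
```

```bash
cat > s.py <<'E'
from h import *
o=bot.get_obs();print(o['joint_pos'].round(3),o['joint_vel'].round(3),'toolz',Rot.from_quat(o['tool_rot']).as_matrix()[:,2].round(4),o['eef_pos'].round(4),np.degrees(yawof(o['tool_rot'])).round(2),o['ft_force'].round(1),o['tau'].round(1))
E
python3 -m crank '[[[0,0,0,0,80]]]'; python3 s.py;python3 -m crank '[[[0,0,0,0,80],[0,0,0,0,80],[0,0,0,0,80],[0,0,0,0,80]]]';python3 s.py; python3 -m crank '[[[0,0,10,0,80]]]';python3 s.py;python3 -m crank '[[[0,0,10,0,80],[0,0,10,0,80],[0,0,10,0,80],[0,0,10,0,80]]]';python3 s.py
```

```text
clock: 5.12
eef_pos: [0.6515, 0.0775, 0.2476]
tool_rot: [0.015, 0.999, 0.022, 0.033]
ft_force: [-0.2, 1.0, -0.2]
grip_width: 0.0585
[0.102 0.5   0.423 1.422 0.036 0.133] [-0.002 -0.019  0.002  0.002 -0.     0.006] toolz [ 0.0667  0.0434 -0.9968] [0.6515 0.0775 0.2476] 178.18 [-0.2  1.  -0.2] [  0.  -50.4  26.4  -0.5   0.1  -0. ]
clock: 5.62
eef_pos: [0.6514, 0.0774, 0.2483]
tool_rot: [0.017, 0.999, 0.022, 0.033]
ft_force: [-0.2, 0.4, -0.3]
grip_width: 0.059
[0.101 0.499 0.423 1.423 0.036 0.136] [ 0.001  0.003 -0.001 -0.001 -0.002  0.002] toolz [ 0.0675  0.0434 -0.9968] [0.6514 0.0774 0.2483] 177.99 [-0.2  0.4 -0.3] [ -0.  -50.5  26.4  -0.5   0.1  -0. ]
clock: 5.75
eef_pos: [0.6527, 0.0779, 0.2387]
tool_rot: [0.017, 0.999, 0.022, 0.034]
ft_force: [0.2, 0.0, -0.6]
grip_width: 0.0586
[0.102 0.502 0.402 1.398 0.036 0.137] [ 0.006  0.038 -0.192 -0.203  0.001  0.005] toolz [ 0.0693  0.0436 -0.9966] [0.6527 0.0779 0.2387] 177.98 [ 0.2  0.  -0.6] [ -0.  -50.7  26.8  -0.1   0.1  -0. ]
clock: 6.25
eef_pos: [0.6547, 0.0797, 0.1941]
tool_rot: [0.017, 0.999, 0.022, 0.033]
ft_force: [0.2, -0.0, 0.1]
grip_width: 0.0586
[0.104 0.522 0.32  1.299 0.036 0.14 ] [ 0.004  0.046 -0.154 -0.195 -0.001  0.004] toolz [ 0.066   0.0433 -0.9969] [0.6547 0.0797 0.1941] 177.98 [ 0.2 -0.   0.1] [ -0.  -51.2  26.3  -0.3   0.1  -0. ]
```

```bash
python3 -m crank '[[[0,0,0,-3.2,80]]]'; python3 s.py;python3 -m crank '[[[0,0,0,-3.2,80],[0,0,0,0,80]]]';python3 s.py; python3 -m crank '[[[0,0,-40,0,80]]]';python3 s.py;python3 -m crank '[[[0,0,0,0,80],[0,0,0,0,80]]]';python3 s.py;python3 -m crank '[[[0,0,40,0,80]]]';python3 s.py;python3 -m crank '[[[0,0,0,0,80],[0,0,0,0,80]]]';python3 s.py
```

```text
clock: 6.38
eef_pos: [0.6539, 0.0797, 0.1921]
tool_rot: [-0.012, 0.999, 0.021, 0.032]
ft_force: [-0.8, -0.0, -0.1]
grip_width: 0.0586
[0.105 0.523 0.318 1.298 0.036 0.082] [-0.    -0.003  0.006 -0.007 -0.001 -0.453] toolz [ 0.0633  0.043  -0.9971] [0.6539 0.0797 0.1921] -178.72 [-0.8 -0.  -0.1] [  0.  -50.7  25.7  -0.6   0.1   0.4]
clock: 6.62
eef_pos: [0.6537, 0.0797, 0.1907]
tool_rot: [-0.04, 0.998, 0.02, 0.032]
ft_force: [-0.4, -0.1, 0.5]
grip_width: 0.0588
[0.105 0.525 0.316 1.296 0.036 0.025] [ 0.001  0.004 -0.002 -0.006  0.002 -0.001] toolz [ 0.062   0.0429 -0.9972] [0.6537 0.0797 0.1907] -175.44 [-0.4 -0.1  0.5] [  0.  -51.   25.9  -0.5   0.1  -0.1]
clock: 6.75
eef_pos: [0.6489, 0.0778, 0.2263]
tool_rot: [-0.04, 0.999, 0.02, 0.027]
ft_force: [-0.1, -0.5, 0.8]
grip_width: 0.0584
[0.103 0.51  0.386 1.389 0.036 0.024] [-0.021 -0.175  0.66   0.755 -0.    -0.012] toolz [ 0.053   0.0419 -0.9977] [0.6489 0.0778 0.2263] -175.49 [-0.1 -0.5  0.8] [  0.1 -49.5  23.8  -1.6   0.1   0. ]
clock: 7.0
eef_pos: [0.6507, 0.0779, 0.2298]
tool_rot: [-0.039, 0.999, 0.02, 0.031]
ft_force: [-0.7, 1.2
[... 189 characters left out ...]
 -0.  -51.7  26.9  -0.5   0.1  -0. ]
clock: 7.12
eef_pos: [0.6558, 0.0798, 0.1933]
tool_rot: [-0.039, 0.998, 0.02, 0.035]
ft_force: [0.4, -0.1, -0.1]
grip_width: 0.0584
[0.105 0.522 0.319 1.294 0.036 0.028] [ 0.019  0.189 -0.68  -0.771 -0.002  0.023] toolz [ 0.0688  0.0435 -0.9967] [0.6558 0.0798 0.1933] -175.63 [ 0.4 -0.1 -0.1] [ -0.1 -53.5  27.8   1.1   0.1  -0. ]
clock: 7.38
eef_pos: [0.6533, 0.0797, 0.1894]
tool_rot: [-0.039, 0.999, 0.02, 0.031]
ft_force: [-0.0, -0.7, 0.2]
grip_width: 0.0585
[0.105 0.526 0.314 1.295 0.036 0.029] [ 0.001  0.021 -0.035  0.004 -0.001  0.002] toolz [ 0.0604  0.0427 -0.9973] [0.6533 0.0797 0.1894] -175.65 [-0.  -0.7  0.2] [  0.  -49.6  25.   -0.5   0.1  -0. ]
```

```bash
python3 -m crank '[[[0,0,-50,0,80],[0,0,-50,0,80],[0,0,-50,0,80]]]'; python3 s.py;python3 -m crank '[[[0,0,0,0,80],[0,0,0,0,80]]]';python3 s.py
```

```text
clock: 7.75
eef_pos: [0.642, 0.073, 0.3399]
tool_rot: [-0.038, 0.999, 0.02, 0.027]
ft_force: [-0.4, 0.1, 0.1]
grip_width: 0.0586
[0.096 0.505 0.668 1.679 0.037 0.02 ] [-0.024  0.05   1.18   1.099  0.003 -0.023] toolz [ 0.0518  0.0418 -0.9978] [0.642  0.073  0.3399] -175.66 [-0.4  0.1  0.1] [  0.1 -51.1  22.7  -1.4   0.1   0. ]
clock: 8.0
eef_pos: [0.644, 0.073, 0.3482]
tool_rot: [-0.038, 0.998, 0.02, 0.034]
ft_force: [-0.0, 0.4, -0.6]
grip_width: 0.0583
[0.096 0.499 0.68  1.681 0.037 0.02 ] [-0.002 -0.024  0.052  0.016 -0.001  0.   ] toolz [ 0.0659  0.0432 -0.9969] [0.644  0.073  0.3482] -175.69 [-0.   0.4 -0.6] [ -0.  -51.7  26.9  -0.5   0.1  -0. ]
```

```bash
python3 -m crank '[[[0,0,15,0,80],[0,0,15,0,80],[0,0,15,0,80],[0,0,15,0,80],[0,0,15,0,80],[0,0,15,0,80]]]'; python3 s.py;python3 -m crank '[[[0,0,0,0,80],[0,0,0,0,80]]]';python3 s.py
```

```text
clock: 8.75
eef_pos: [0.6472, 0.0768, 0.2506]
tool_rot: [-0.038, 0.999, 0.02, 0.03]
ft_force: [0.7, -0.1, 0.0]
grip_width: 0.0585
[0.101 0.498 0.428 1.439 0.036 0.026] [ 0.008  0.032 -0.295 -0.305 -0.     0.007] toolz [ 0.0576  0.0423 -0.9974] [0.6472 0.0768 0.2506] -175.69 [ 0.7 -0.1  0. ] [ -0.  -50.5  26.9  -0.    0.1  -0. ]
clock: 9.0
eef_pos: [0.6455, 0.0767, 0.2476]
tool_rot: [-0.038, 0.999, 0.02, 0.026]
ft_force: [-0.5, 0.4, -0.3]
grip_width: 0.0586
[0.101 0.5   0.424 1.439 0.036 0.026] [ 0.001  0.008 -0.018 -0.002  0.002  0.   ] toolz [ 0.0514  0.0417 -0.9978] [0.6455 0.0767 0.2476] -175.7 [-0.5  0.4 -0.3] [  0.  -49.6  25.8  -0.4   0.1   0. ]
```

```bash
python3 -m crank '[[[0,15,12,0,80],[0,15,12,0,80],[0,5,12,0,80],[0,0,12,0,80],[0,0,12,0,80],[0,0,12,0,80],[0,0,0,0,80],[0,0,0,0,80]]]'; python3 s.py
python3 - <<'E'
from h import *
c=snap('wrist','w3.png')
delta([.648,.1115,.076],np.radians(4.5-180))
P=deproj(c)
m=c['img'].astype(int);k=(m[...,2]>170)&(m[...,1]>170)&(m[...,0]<80)
E
```

```text
clock: 10.0
eef_pos: [0.6466, 0.1176, 0.1723]
tool_rot: [-0.038, 0.999, 0.02, 0.027]
ft_force: [-1.1, 0.5, 0.4]
grip_width: 0.0584
[0.165 0.537 0.289 1.265 0.033 0.089] [-0.003  0.006 -0.01  -0.005  0.    -0.   ] toolz [ 0.0516  0.0417 -0.9978] [0.6466 0.1176 0.1723] -175.67 [-1.1  0.5  0.4] [  0.1 -50.7  25.3  -0.4   0.1   0. ]
pos [0.6465 0.1176 0.1722] yaw -175.67 -> shift [ 4.2 -9.8 95.8] turn -0.2Traceback (most recent call last):
  File "<stdin>", line 4, in <module>
  File "h.py", line 21, in deproj
    R,t=w2c(c);h,w=c['depth'].shape
        ~~~^^^
  File "h.py", line 9, in w2c
    T=np.eye(4);T[:3,:3]=Rot.from_quat(c['q']).as_matrix();T[:3,3]=c['pos']
                                       ~^^^^^
KeyError: 'q'
```

View pics/w3.png

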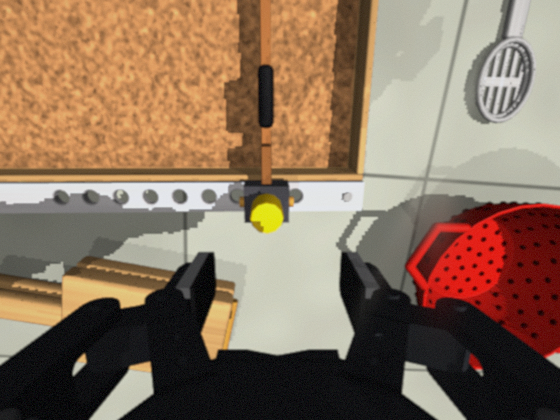

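Run:
```python
from h import *
c=load('w3.png')
P=deproj(c)
m=c['img'].astype(int);k=(m[...,2]>170)&(m[...,1]>170)&(m[...,0]<80)
k[340:]=0;v=np.argwhere(k&(P[...,2]>.098));print(v.mean(0),np.nanmean(P[k&(P[...,2]>.098)],0))
print(onplane(c,v.mean(0)[::-1],.103))
delta([.648,.1125,.13])
```

```text
[216.44954128 267.4617737 ] [0.64538768 0.11356515 0.10234152]
[[0.64512475 0.1135332  0.103     ]]
pos [0.6465 0.1176 0.1722] yaw -175.67 -> shift [ 1.2 -6.7 42. ]
```

```bash
python3 -m crank '[[[1,-6,15,0,80],[1,0,15,0,80],[1,0,15,0,80],[0,0,15,0,80],[0,0,0,0,80]]]'
python3 - <<'E'
from h import *
delta([.648,.1125,.076])
E
```

```text
clock: 10.68
eef_pos: [0.6467, 0.1131, 0.1072]
tool_rot: [-0.038, 0.999, 0.02, 0.026]
ft_force: [-0.2, -0.3, -0.4]
grip_width: 0.0587
pos [0.6467 0.1131 0.1072] yaw -175.7 -> shift [ 0.4 -1.9 31.2]
```

```bash
python3 -m crank '[[[0,-1,15,0,80],[0,-1,14,0,80],[0,0,0,0,80]]]'
python3 - <<'E'
from h import *
delta([.648,.1125,.076])
c=snap('wrist','w4.png')
E
```

```text
clock: 11.05
eef_pos: [0.6488, 0.1125, 0.0764]
tool_rot: [-0.038, 0.999, 0.02, 0.026]
ft_force: [0.6, -0.6, -0.2]
grip_width: 0.0586
pos [0.6488 0.1125 0.0764] yaw -175.69 -> shift [0.8 0.1 0.3]
```

View pics/w4.png

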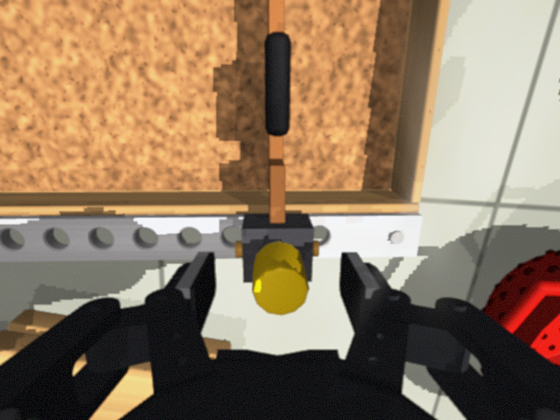

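The knob sits centred between the pads at (280,285), so I'll close.

```bash
python3 -m crank '[[[0,0,0,0,255],[0,0,0,0,255],[0,0,0,0,255],[0,0,0,0,255],[0,0,0,0,255]]]';python3 s.py
```

```text
clock: 11.72
eef_pos: [0.6502, 0.1126, 0.0787]
tool_rot: [-0.038, 0.999, 0.02, 0.028]
ft_force: [-0.2, -0.8, -0.9]
grip_width: 0.0221
[0.156 0.603 0.15  1.057 0.033 0.081] [ 0.001  0.    -0.001  0.001  0.001  0.002] toolz [ 0.055   0.0419 -0.9976] [0.6502 0.1126 0.0787] -175.69 [-0.2 -0.8 -0.9] [  0.1 -53.   24.3  -0.5   0.1   0. ]
```

```bash
python3 -m crank '[[[0,0,-5,0,255],[0,0,-5,0,255]]]';python3 s.py
```

```text
clock: 11.98
eef_pos: [0.6479, 0.1118, 0.0851]
tool_rot: [-0.038, 0.999, 0.019, 0.026]
ft_force: [4.4, 1.2, -13.1]
grip_width: 0.0221
[0.156 0.597 0.158 1.076 0.033 0.081] [-0.002 -0.022  0.041  0.065  0.001 -0.003] toolz [ 0.0496  0.0407 -0.9979] [0.6479 0.1118 0.0851] -175.69 [  4.4   1.2 -13.1] [ -0.2 -60.2  26.1   1.4   0.1   0. ]
```

```bash
python3 -m crank '[[[-1,0,-5,0,255],[-1,0,-5,0,255],[0,0,0,0,255]]]';python3 s.py;python3 - <<'E'
from h import *
c=snap('wrist','w5.png');c=snap('side','s5.png');c=load('s5.png')
cv2.imwrite('pics/s5z.png',cv2.resize(c['img'][170:320,180:360],None,fx=4,fy=4))
E
```

```text
clock: 12.35
eef_pos: [0.6488, 0.1117, 0.0946]
tool_rot: [-0.038, 0.999, 0.019, 0.024]
ft_force: [-0.5, -1.0, -0.4]
grip_width: 0.0224
[0.155 0.593 0.177 1.102 0.033 0.08 ] [-0.    -0.006  0.003  0.003  0.001  0.   ] toolz [ 0.0469  0.0408 -0.9981] [0.6488 0.1117 0.0946] -175.68 [-0.5 -1.  -0.4] [  0.1 -52.   24.6  -0.8   0.2  -0. ]
```

View pics/w5.png

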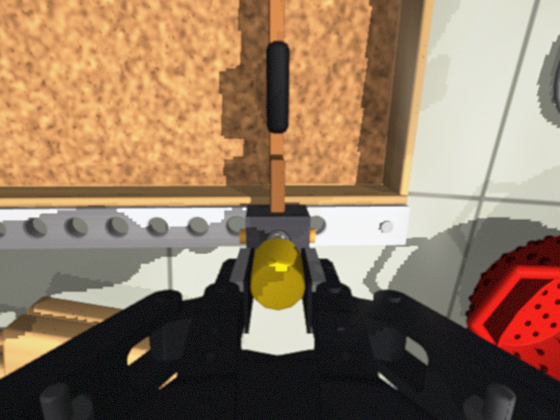

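View pics/s5z.png

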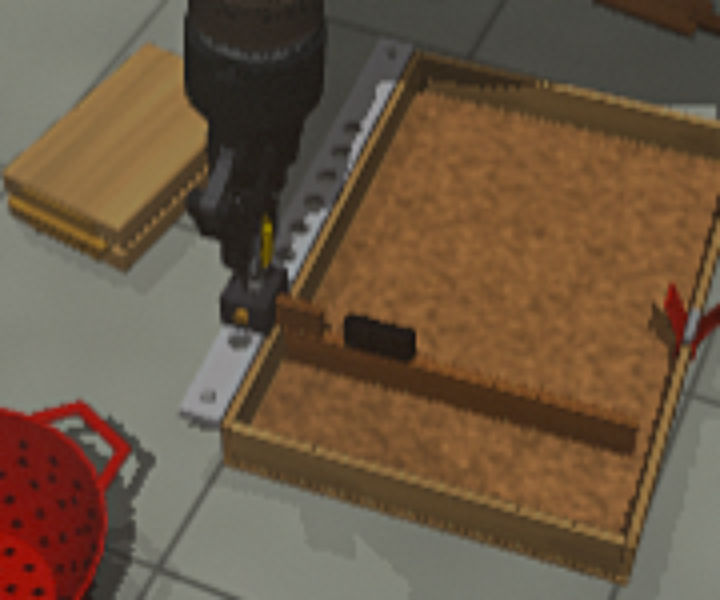

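Run:
```python
from h import *
for f in ['w4.png','w5.png']:
    c=load(f);P=deproj(c)
    m=c['img'].astype(int);k=(m[...,2]>100)&(m[...,1]>90)&(m[...,0]<60)&(np.indices(m.shape[:2])[1]>240)&(np.indices(m.shape[:2])[1]<320)
    z=P[k][:,2];z=z[np.isfinite(z)];print(f,np.percentile(z,[2,25,50,75,90,98]).round(4))
```

```text
w4.png [0.0053 0.0884 0.1016 0.1025 0.1029 0.1034]
w5.png [0.0051 0.1    0.1179 0.1189 0.1194 0.1198]
```

```bash
python3 -m crank '[[[0,0,-6,0,255],[0,0,0,0,255],[0,0,0,0,255]]]';python3 s.py;python3 - <<'E'
from h import *
c=snap('wrist','w6.png')
for f in ['w6.png']:
    c=load(f);P=deproj(c)
    m=c['img'].astype(int);k=(m[...,2]>100)&(m[...,1]>90)&(m[...,0]<60)&(np.indices(m.shape[:2])[1]>240)&(np.indices(m.shape[:2])[1]<320)
    z=P[k][:,2];z=z[np.isfinite(z)];print(f,np.percentile(z,[2,25,50,75,90,98]).round(4))
E
```

```text
clock: 12.82
eef_pos: [0.6489, 0.1115, 0.1031]
tool_rot: [-0.038, 0.999, 0.02, 0.026]
ft_force: [-1.7, 0.5, -6.7]
grip_width: 0.0221
[0.155 0.584 0.185 1.116 0.033 0.079] [-0.    -0.005 -0.     0.005 -0.    -0.   ] toolz [ 0.0497  0.0413 -0.9979] [0.6489 0.1115 0.1031] -175.68 [-1.7  0.5 -6.7] [ -0.  -56.6  27.4  -0.8   0.2   0. ]
w6.png [0.0052 0.1077 0.1263 0.1273 0.1278 0.1283]
```

```bash
python3 -m crank '[[[0,-6,0,0,255],[0,-6,0,0,255]]]';python3 s.py; python3 -m crank '[[[0,-6,0,0,255],[0,-6,0,0,255]]]';python3 s.py
```

```text
clock: 13.12
eef_pos: [0.6497, 0.1012, 0.1032]
tool_rot: [-0.039, 0.999, 0.022, 0.026]
ft_force: [-1.1, 3.3, -1.0]
grip_width: 0.0223
[0.137 0.583 0.182 1.114 0.038 0.06 ] [-0.071 -0.005 -0.013 -0.005  0.019 -0.079] toolz [ 0.0499  0.0452 -0.9977] [0.6497 0.1012 0.1032] -175.58 [-1.1  3.3 -1. ] [ -1.6 -53.   25.4  -0.8  -0.9   0.1]
clock: 13.38
eef_pos: [0.6507, 0.089, 0.1032]
tool_rot: [-0.039, 0.999, 0.022, 0.026]
ft_force: [-2.0, 3.1, 0.0]
grip_width: 0.0222
[0.117 0.582 0.18  1.114 0.04  0.04 ] [-0.081 -0.006 -0.01  -0.004  0.009 -0.081] toolz [ 0.0501  0.0466 -0.9977] [0.6507 0.089  0.1032] -175.56 [-2.   3.1  0. ] [ -1.6 -52.1  25.2  -1.   -0.9   0.1]
```

```bash
python3 -m crank '[[[0,-6,0,0,255],[0,-6,0,0,255],[0,-6,0,0,255],[0,-6,0,0,255]]]';python3 s.py; python3 -m crank '[[[0,-6,0,0,255],[0,-6,0,0,255],[0,-6,0,0,255],[0,-3,0,0,255]]]';python3 s.py
```

```text
clock: 13.88
eef_pos: [0.6528, 0.0633, 0.1031]
tool_rot: [-0.039, 0.999, 0.023, 0.026]
ft_force: [-2.2, 2.3, 1.8]
grip_width: 0.0223
[ 0.077  0.581  0.178  1.114  0.043 -0.   ] [-0.08  -0.001 -0.001  0.002  0.005 -0.079] toolz [ 0.0507  0.0472 -0.9976] [0.6528 0.0633 0.1031] -175.58 [-2.2  2.3  1.8] [ -1.6 -51.   24.9  -1.4  -0.9   0.1]
clock: 14.38
eef_pos: [0.6546, 0.0405, 0.103]
tool_rot: [-0.039, 0.999, 0.023, 0.027]
ft_force: [-3.0, 3.0, 3.2]
grip_width: 0.0218
[ 0.041  0.581  0.179  1.115  0.045 -0.036] [-0.037  0.001  0.002  0.003  0.005 -0.041] toolz [ 0.0512  0.0471 -0.9976] [0.6546 0.0405 0.103 ] -175.61 [-3.   3.   3.2] [ -1.7 -50.4  24.8  -1.6  -0.8   0. ]
```

```bash
python3 -m crank '[[[0,-2,0,0,255],[0,-1,0,0,255],[0,0,0,0,255]]]';python3 s.py
python3 - <<'E'
from h import *
c=snap('wrist','w7.png')
E
```

```text
clock: 14.75
eef_pos: [0.6549, 0.0368, 0.1031]
tool_rot: [-0.039, 0.999, 0.022, 0.027]
ft_force: [-3.8, 2.0, 3.6]
grip_width: 0.0221
[ 0.036  0.582  0.179  1.116  0.045 -0.041] [ 0.001  0.     0.001 -0.001 -0.001 -0.001] toolz [ 0.0514  0.0465 -0.9976] [0.6549 0.0368 0.1031] -175.63 [-3.8  2.   3.6] [ -1.4 -50.3  24.8  -1.6  -0.6  -0. ]
```

View pics/w7.png

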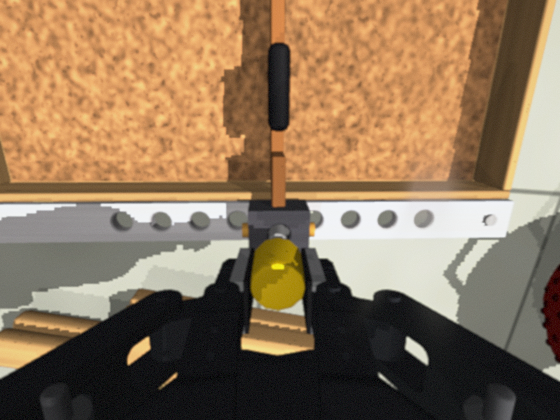

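Run:
```python
from h import *
c=load('w7.png')
img=c['img'];cv2.imwrite('pics/w7z.png',cv2.resize(img[190:260,90:510],None,fx=1.9*1,fy=4,interpolation=cv2.INTER_CUBIC))
th=np.load('tray.npy')[2]
ey=np.array([-np.sin(th),np.cos(th)])
for uv,z in [((121.5,220),.044),((160.5,220),.044),((199,220),.044),((349.5,218),.044),((387,218),.044),((424,218),.044),((250,210),.069),((308,210),.069),((279,232),.069),((278.5,150),.039),((278.5,85),.062)]:
    X=onplane(c,uv,z)[0];print(uv,X.round(4),(X[:2]@ey).round(4))
```

```text
(121.5, 220) [ 0.6584 -0.0612  0.044 ] -0.111
(160.5, 220) [ 0.6568 -0.0364  0.044 ] -0.0862
(199, 220) [ 0.6552 -0.0117  0.044 ] -0.0614
(349.5, 218) [0.6474 0.0873 0.044 ] 0.0379
(387, 218) [0.6457 0.1126 0.044 ] 0.0633
(424, 218) [0.6441 0.1379 0.044 ] 0.0886
(250, 210) [0.638  0.0216 0.069 ] -0.0269
(308, 210) [0.6358 0.0547 0.069 ] 0.0063
(279, 232) [0.6504 0.0392 0.069 ] -0.0103
(278.5, 150) [0.6069 0.0367 0.039 ] -0.0094
(278.5, 85) [0.5703 0.0327 0.062 ] -0.0106
```

View pics/w7z.png

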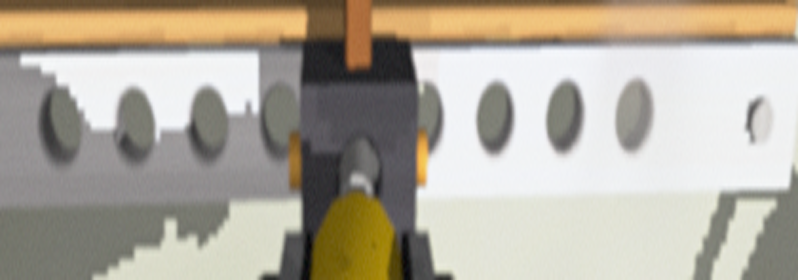

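```bash
python3 -m crank '[[[0,-2,0,0,255],[0,-1,0,0,255],[0,0,0,0,255]]]';python3 s.py
python3 - <<'E'
from h import *
c=snap('wrist','w8.png')
c=load('w8.png')
img=c['img'];cv2.imwrite('pics/w8z.png',cv2.resize(img[190:260,90:510],None,fx=1.9*1,fy=4,interpolation=cv2.INTER_CUBIC))
E
```

```text
clock: 15.18
eef_pos: [0.6551, 0.034, 0.103]
tool_rot: [-0.039, 0.999, 0.022, 0.027]
ft_force: [-2.8, 2.1, 3.8]
grip_width: 0.0218
[ 0.031  0.582  0.18   1.116  0.045 -0.046] [ 0.001 -0.002  0.001  0.    -0.001  0.001] toolz [ 0.0514  0.0466 -0.9976] [0.6551 0.034  0.103 ] -175.6 [-2.8  2.1  3.8] [ -1.5 -50.2  24.8  -1.6  -0.7  -0. ]
```

View pics/w8z.png

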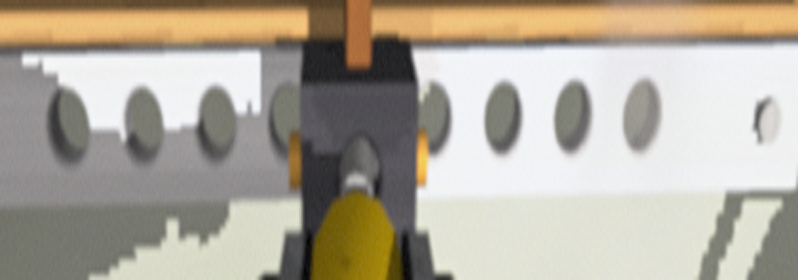

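```bash
python3 -m crank '[[[0,1,4,0,255],[0,0,4,0,255]]]';python3 s.py;  python3 -m crank '[[[0,0,4,0,255],[0,0,4,0,255]]]';python3 s.py
```

```text
clock: 15.48
eef_pos: [0.6571, 0.0345, 0.0971]
tool_rot: [-0.039, 0.999, 0.021, 0.029]
ft_force: [-2.8, 1.5, 6.4]
grip_width: 0.0224
[ 0.033  0.587  0.172  1.099  0.043 -0.044] [ 0.001  0.019 -0.028 -0.071  0.002  0.003] toolz [ 0.056   0.0446 -0.9974] [0.6571 0.0345 0.0971] -175.63 [-2.8  1.5  6.4] [ -1.  -48.8  23.5  -1.2  -0.5  -0. ]
clock: 15.72
eef_pos: [0.6584, 0.0348, 0.0932]
tool_rot: [-0.039, 0.999, 0.021, 0.031]
ft_force: [-9.4, 2.0, 16.3]
grip_width: 0.0221
[ 0.033  0.59   0.166  1.086  0.043 -0.043] [ 0.001  0.006 -0.026 -0.044  0.001  0.001] toolz [ 0.0598  0.0448 -0.9972] [0.6584 0.0348 0.0932] -175.64 [-9.4  2.  16.3] [ -1.3 -43.7  23.8  -4.   -0.7  -0. ]
```

```bash
python3 -m crank '[[[3,0,0,0,255],[0,0,0,0,255]]]';python3 s.py;python3 - <<'E'
from h import *
c=snap('wrist','w9.png')
for f in ['w9.png']:
    c=load(f);P=deproj(c)
    m=c['img'].astype(int);k=(m[...,2]>100)&(m[...,1]>90)&(m[...,0]<60)&(np.indices(m.shape[:2])[1]>240)&(np.indices(m.shape[:2])[1]<320)
    z=P[k][:,2];z=z[np.isfinite(z)];print(f,np.percentile(z,[2,25,50,75,90,98]).round(4))
E
```

```text
clock: 15.98
eef_pos: [0.6569, 0.0345, 0.093]
tool_rot: [-0.039, 0.999, 0.021, 0.033]
ft_force: [-0.6, 2.4, 2.3]
grip_width: 0.0223
[ 0.033  0.584  0.156  1.077  0.042 -0.043] [-0.001  0.004  0.004 -0.001 -0.002 -0.001] toolz [ 0.0633  0.0443 -0.997 ] [0.6569 0.0345 0.093 ] -175.64 [-0.6  2.4  2.3] [ -1.4 -51.2  24.1  -0.9  -0.6  -0. ]
w9.png [0.0053 0.0966 0.1161 0.1171 0.1176 0.1182]
```

View pics/w9.png

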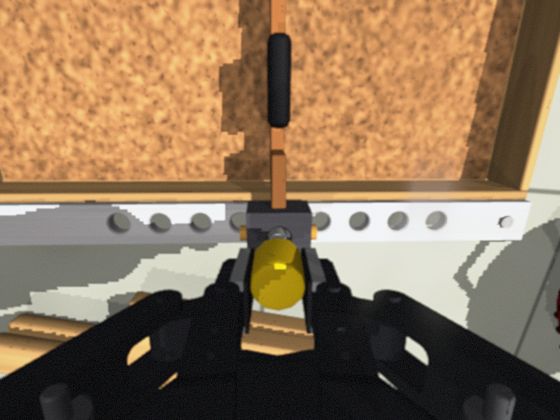

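```bash
python3 -m crank '[[[0.5,0,4,0,255],[0.5,0,4,0,255]]]';python3 s.py;  python3 -m crank '[[[0.5,0,4,0,255],[0.5,0,4,0,255]]]';python3 s.py
```

```text
clock: 16.27
eef_pos: [0.6577, 0.0353, 0.0892]
tool_rot: [-0.039, 0.998, 0.022, 0.035]
ft_force: [-5.7, 1.8, 10.7]
grip_width: 0.022
[ 0.034  0.586  0.148  1.063  0.043 -0.043] [ 0.003  0.003 -0.032 -0.049  0.001  0.004] toolz [ 0.0675  0.0457 -0.9967] [0.6577 0.0353 0.0892] -175.63 [-5.7  1.8 10.7] [ -1.7 -46.2  23.5  -2.6  -0.8  -0. ]
clock: 16.52
eef_pos: [0.6577, 0.0355, 0.0855]
tool_rot: [-0.039, 0.998, 0.022, 0.036]
ft_force: [-5.4, 1.0, 14.2]
grip_width: 0.022
[ 0.034  0.587  0.139  1.051  0.043 -0.042] [ 0.002 -0.001 -0.034 -0.048  0.     0.004] toolz [ 0.0704  0.0459 -0.9965] [0.6577 0.0355 0.0855] -175.65 [-5.4  1.  14.2] [ -1.  -44.4  22.6  -2.7  -0.6  -0. ]
```

```bash
python3 -m crank '[[[1,0,4,0,255],[1,0,4,0,255]]]';python3 s.py;  python3 -m crank '[[[1,0,4,0,255],[1,0,4,0,255]]]';python3 s.py;python3 - <<'E'
from h import *
c=snap('wrist','w10.png')
for f in ['w10.png']:
    c=load(f);P=deproj(c)
    m=c['img'].astype(int);k=(m[...,2]>100)&(m[...,1]>90)&(m[...,0]<60)&(np.indices(m.shape[:2])[1]>240)&(np.indices(m.shape[:2])[1]<320)
    z=P[k][:,2];z=z[np.isfinite(z)];print(f,np.percentile(z,[2,25,50,75,90,98]).round(4))
E
```

```text
clock: 16.77
eef_pos: [0.6573, 0.0357, 0.0826]
tool_rot: [-0.039, 0.998, 0.022, 0.038]
ft_force: [-4.7, 1.5, 12.6]
grip_width: 0.0222
[ 0.034  0.585  0.127  1.036  0.044 -0.041] [ 0.002 -0.005 -0.044 -0.06   0.     0.003] toolz [ 0.0751  0.0461 -0.9961] [0.6573 0.0357 0.0826] -175.66 [-4.7  1.5 12.6] [ -1.1 -45.   22.6  -2.4  -0.6  -0. ]
clock: 17.02
eef_pos: [0.6566, 0.0357, 0.0781]
tool_rot: [-0.038, 0.998, 0.021, 0.04]
ft_force: [-6.5, 1.2, 17.2]
grip_width: 0.022
[ 0.034  0.585  0.115  1.02   0.043 -0.041] [ 0.002 -0.017 -0.036 -0.044 -0.001  0.005] toolz [ 0.0786  0.0459 -0.9959] [0.6566 0.0357 0.0781] -175.68 [-6.5  1.2 17.2] [ -1.1 -41.2  21.1  -2.8  -0.5  -0. ]
w10.png [0.0053 0.0849 0.1015 0.1023 0.1028 0.1034]
```

```bash
python3 -m crank '[[[0,0,5,0,255],[0,0,4,0,255]]]';python3 s.py; python3 -m crank '[[[0,0,0,0,0],[0,0,0,0,0],[0,0,0,0,0],[0,0,0,0,0]]]';python3 s.py;python3 - <<'E'
from h import *
c=snap('wrist','w11.png')
for f in ['w11.png']:
    c=load(f);P=deproj(c)
    m=c['img'].astype(int);k=(m[...,2]>100)&(m[...,1]>90)&(m[...,0]<60)&(np.indices(m.shape[:2])[1]>240)&(np.indices(m.shape[:2])[1]<320)
    z=P[k][:,2];z=z[np.isfinite(z)];print(f,np.percentile(z,[2,25,50,75,90,98]).round(4))
E
```

```text
clock: 17.32
eef_pos: [0.6569, 0.0357, 0.0779]
tool_rot: [-0.038, 0.998, 0.021, 0.042]
ft_force: [-12.4, 0.7, 23.2]
grip_width: 0.0221
[ 0.035  0.584  0.11   1.014  0.043 -0.04 ] [ 0.001 -0.008 -0.015 -0.018  0.     0.003] toolz [ 0.0822  0.0456 -0.9956] [0.6569 0.0357 0.0779] -175.72 [-12.4   0.7  23.2] [ -1.  -39.   22.5  -5.   -0.5  -0. ]
clock: 17.82
eef_pos: [0.6575, 0.0335, 0.0768]
tool_rot: [-0.037, 0.998, 0.019, 0.042]
ft_force: [0.2, 0.8, 0.7]
grip_width: 0.0852
[ 0.033  0.585  0.11   1.012  0.039 -0.04 ] [-0.001  0.009 -0.003 -0.005 -0.002 -0.   ] toolz [ 0.0827  0.0416 -0.9957] [0.6575 0.0335 0.0768] -175.8 [0.2 0.8 0.7] [ -0.  -51.7  23.9  -0.6   0.1  -0. ]
w11.png [0.0054 0.0617 0.1013 0.1026 0.1031 0.1036]
```

View pics/w11.png

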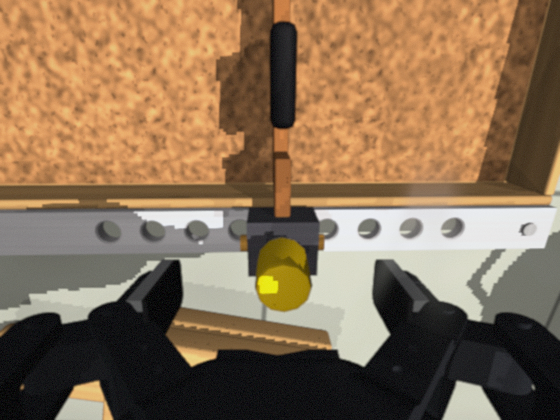

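The pin is home: the knob top is back at 0.103 and the shoulder sits on the block. I'll lift and use the descent drift to trim the tool tilt.

```bash
python3 -m crank '[[[0,0,-30,0,0],[0,0,-60,0,0],[0,0,-60,0,0],[0,0,-30,0,0],[0,0,0,0,0],[0,0,0,0,0]]]';python3 s.py; python3 -m crank '[[[0,0,25,0,0],[0,0,25,0,0],[0,0,25,0,0],[0,0,25,0,0],[0,0,0,0,0],[0,0,0,0,0]]]';python3 s.py
```

```text
clock: 18.62
eef_pos: [0.6412, 0.0256, 0.2555]
tool_rot: [-0.037, 0.998, 0.019, 0.038]
ft_force: [0.2, 0.1, 0.3]
grip_width: 0.0851
[ 0.022  0.463  0.384  1.417  0.039 -0.052] [-0.    -0.005  0.01   0.003  0.001 -0.   ] toolz [ 0.0741  0.0404 -0.9964] [0.6412 0.0256 0.2555] -175.8 [0.2 0.1 0.3] [ -0.  -50.3  27.3  -0.6   0.1  -0. ]
clock: 19.38
eef_pos: [0.6425, 0.0298, 0.1403]
tool_rot: [-0.037, 0.999, 0.019, 0.028]
ft_force: [-0.5, -0.3, 0.1]
grip_width: 0.0851
[ 0.028  0.528  0.19   1.177  0.038 -0.045] [ 0.002  0.015 -0.026 -0.001 -0.002  0.002] toolz [ 0.0545  0.0396 -0.9977] [0.6425 0.0298 0.1403] -175.78 [-0.5 -0.3  0.1] [  0.  -49.2  24.3  -0.4   0.1   0. ]
```

```bash
python3 -m crank '[[[0,0,-60,0,0],[0,0,-60,0,0],[0,0,-30,0,0],[0,0,0,0,0],[0,0,30,0,0],[0,0,30,0,0],[0,0,30,0,0],[0,0,30,0,0],[0,0,30,0,0],[0,0,0,0,0],[0,0,0,0,0]]]';python3 s.py
```

```text
clock: 20.75
eef_pos: [0.6403, 0.0297, 0.1385]
tool_rot: [-0.037, 0.999, 0.019, 0.027]
ft_force: [0.6, -0.6, 0.2]
grip_width: 0.0854
[ 0.028  0.526  0.182  1.172  0.038 -0.045] [ 0.001  0.011 -0.023 -0.002 -0.     0.   ] toolz [ 0.0529  0.0393 -0.9978] [0.6403 0.0297 0.1385] -175.78 [ 0.6 -0.6  0.2] [  0.  -48.9  24.1  -0.4   0.1   0. ]
```

Run:
```python
from h import *
c=snap('top','top1.png');im=c['img']
a=cv2.resize(im[205:290,130:200],None,fx=7,fy=7,interpolation=cv2.INTER_CUBIC)
b=cv2.resize(im[205:290,358:415],None,fx=5,fy=7,interpolation=cv2.INTER_CUBIC)
b=cv2.resize(im[205:290,355:415],None,fx=5,fy=5,interpolation=cv2.INTER_CUBIC);a=cv2.resize(im[205:290,130:200],None,fx=5,fy=5,interpolation=cv2.INTER_CUBIC)
cv2.imwrite('pics/ab.png',np.hstack([a,b]))
```

```text
(no output)
```

View pics/ab.png

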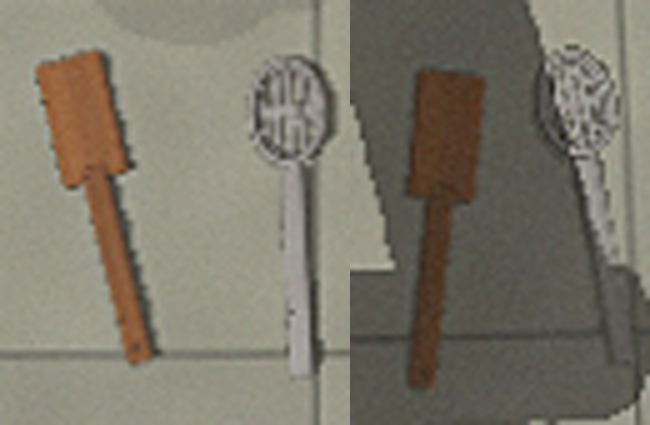

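View pics/top1.png

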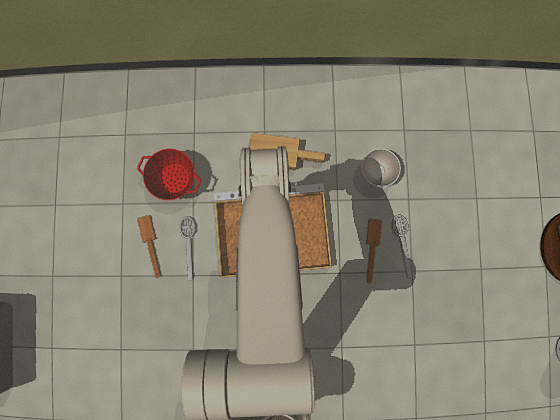

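Run:
```python
from h import *
c=load('top1.png')
for n,a,b in [('Lspat',(144,216.4),(158.2,277.2)),('Lspoon',(188,216.2),(190.2,280)),('Rspat',(375.2,219),(369.2,282.2)),('Rspoon',(399.6,214.4),(409.4,277.4))]:
    A,B=onplane(c,[a,b],.008)[:,:2];d=A-B
    print(n,'end',A.round(4),'mid',((A+B)/2).round(4),'len',np.hypot(*d).round(3),'yaw',np.degrees(np.arctan2(d[1],d[0])).round(1))
delta([.5,-.3,.25])
```

```text
Lspat end [0.5832 0.4352] mid [0.4823 0.4099] len 0.208 yaw 14.1
Lspoon end [0.5815 0.2864] mid [0.4765 0.2823] len 0.21 yaw 2.2
Rspat end [ 0.5618 -0.3366] mid [ 0.4578 -0.3225] len 0.21 yaw -7.7
Rspoon end [ 0.5757 -0.4203] mid [ 0.4708 -0.432 ] len 0.211 yaw 6.4
pos [0.6401 0.0297 0.1384] yaw -175.78 -> shift [ 157.5 -314.  -131.6]
```

```bash
python3 -m crank '[[[0,0,-40,0,0],[15,-25,-30,2,0],[25,-43,0,2,0],[25,-43,0,2,0],[25,-43,0,2,0],[25,-43,0,2,0],[25,-43,0,2,0],[25,-43,0,0,0],[15,-25,0,0,0],[0,0,0,0,0]]]';python3 s.py
python3 - <<'E'
from h import *
delta([.468,-.324,.15],np.radians(172.3))
E
```

```text
clock: 22.05
eef_pos: [0.4463, -0.2829, 0.2047]
tool_rot: [0.07, 0.997, 0.016, 0.042]
ft_force: [-0.3, 0.3, -0.4]
grip_width: 0.0852
[-0.605  0.266 -0.036  1.214  0.071 -0.464] [ 0.011 -0.015  0.016  0.002  0.016 -0.002] toolz [ 0.0856  0.0265 -0.996 ] [ 0.4463 -0.2829  0.2047] 171.92 [-0.3  0.3 -0.4] [ -0.9 -38.2  25.   -0.4   0.1  -0.1]
pos [ 0.4463 -0.2829  0.2047] yaw 171.92 -> shift [-22.7 -39.8  55.2] turn -0.4
```

```bash
python3 -m crank '[[[-10,-13,-20,0,0],[-10,-13,-40,0,0],[-3,-13,-50,0,0],[0,0,-30,0,0],[0,0,-15,0,0],[0,0,-5,0,0],[0,0,0,0,0]]]';python3 s.py;python3 -m crank '[[[0,0,40,0,0],[0,0,40,0,0],[0,0,40,0,0],[0,0,40,0,0],[0,0,0,0,0],[0,0,0,0,0]]]';python3 s.py
```

```text
clock: 22.92
eef_pos: [0.4549, -0.3256, 0.3768]
tool_rot: [0.066, 0.997, 0.014, 0.048]
ft_force: [0.7, 0.5, -0.6]
grip_width: 0.0856
[-0.663  0.304  0.46   1.662  0.077 -0.529] [ 0.01  -0.002 -0.001 -0.001  0.001  0.003] toolz [ 0.0979  0.0215 -0.995 ] [ 0.4549 -0.3256  0.3768] 172.35 [ 0.7  0.5 -0.6] [ -0.1 -41.6  26.5  -0.4   0.2  -0. ]
clock: 23.68
eef_pos: [0.4711, -0.3187, 0.211]
tool_rot: [0.064, 0.997, 0.015, 0.047]
ft_force: [0.1, -0.4, 0.3]
grip_width: 0.0852
[-0.636  0.336  0.077  1.25   0.076 -0.504] [ 0.004  0.01  -0.026  0.001  0.002  0.   ] toolz [ 0.0957  0.0242 -0.9951] [ 0.4711 -0.3187  0.211 ] 172.52 [ 0.1 -0.4  0.3] [  0.  -40.8  24.6  -0.4   0.2   0. ]
```

```bash
python3 -m crank '[[[0,0,20,0,0],[0,0,20,0,0],[0,0,20,0,0]]]';python3 s.py;python3 -m crank '[[[0,0,20,0,0],[0,0,0,0,0],[0,0,0,0,0]]]';python3 s.py; python3 -m crank '[[[0,0,-10,0,0],[0,0,-10,0,0],[0,0,-10,0,0],[0,0,-10,0,0],[0,0,-10,0,0],[0,0,-10,0,0],[0,0,-10,0,0]]]';python3 s.py;python3 -m crank '[[[0,0,0,0,0],[0,0,0,0,0]]]';python3 s.py
```

```text
clock: 24.05
eef_pos: [0.4816, -0.3208, 0.1589]
tool_rot: [0.064, 0.996, 0.011, 0.054]
ft_force: [0.2, 0.2, 0.1]
grip_width: 0.0858
[-0.627  0.373 -0.008  1.11   0.076 -0.496] [ 0.021  0.12  -0.214 -0.369 -0.003  0.023] toolz [ 0.1085  0.0151 -0.994 ] [ 0.4816 -0.3208  0.1589] 172.54 [0.2 0.2 0.1] [ -0.1 -43.7  25.2  -0.1   0.2  -0. ]
clock: 24.42
eef_pos: [0.4863, -0.3224, 0.1437]
tool_rot: [0.064, 0.996, 0.009, 0.057]
ft_force: [-0.3, 0.3, 0.2]
grip_width: 0.0854
[-0.625  0.388 -0.029  1.067  0.076 -0.493] [-0.    -0.003  0.007  0.009  0.     0.001] toolz [ 0.1147  0.0106 -0.9933] [ 0.4863 -0.3224  0.1437] 172.56 [-0.3  0.3  0.2] [  0.  -42.9  24.1  -0.6   0.2   0. ]
clock: 25.3
eef_pos: [0.4787, -0.3242, 0.222]
tool_rot: [0.064, 0.996, 0.007, 0.06]
ft_force: [0.3, 0.1, 0.4]
grip_width: 0.0855
[-0.635  0.326  0.09   1.242  0.077 -0.503] [-0.012 -0.054  0.146  0.202  0.001 -0.011] toolz [ 0.1196  0.007  -0.9928] [ 0.4787 -0.3242  0.222 ] 172.55 [0.3 0.1 0.4] [  0.  -41.9  25.7  -0.9   0.2   0. ]
clock: 25.55
eef_pos: [0.4789, -0.3244, 0.2228]
tool_rot: [0.064, 0.996, 0.007, 0.06]
ft_force: [-0.3, -0.0, -0.3]
grip_width: 0.0855
[-0.636  0.325  0.091  1.243  0.077 -0.503] [-0.002 -0.002  0.006  0.001  0.001 -0.001] toolz [ 0.1206  0.0063 -0.9927] [ 0.4789 -0.3244  0.2228] 172.55 [-0.3 -0.  -0.3] [ -0.  -42.4  26.2  -0.7   0.2  -0. ]
```

```bash
python3 -m crank '[[[0,0,0,10,0],[0,0,0,10,0],[0,0,0,10,0],[0,0,0,10,0],[0,0,0,0,0]]]' >/dev/null;python3 s.py;python3 -m crank '[[[0,0,0,-10,0],[0,0,0,-10,0],[0,0,0,-10,0],[0,0,0,-10,0],[0,0,0,0,0]]]'>/dev/null;python3 s.py; python3 -m crank '[[[0,0,0,0,0],[0,0,0,0,0],[0,0,0,0,0],[0,0,0,0,0],[0,0,0,0,0],[0,0,0,0,0],[0,0,0,0,0],[0,0,0,0,0]]]'>/dev/null;python3 s.py
```

```text
[-0.635  0.328  0.087  1.242  0.077  0.216] [ 0.001  0.003 -0.005 -0.002 -0.     0.002] toolz [ 0.1157  0.0099 -0.9932] [ 0.4778 -0.3234  0.2194] 131.26 [-1.1 -0.1  0.6] [ -0.  -42.1  25.9  -0.7   0.2   0.3]
[-0.635  0.331  0.085  1.241  0.077 -0.519] [ 0.002  0.005 -0.003 -0.001 -0.002 -0.019] toolz [ 0.1125  0.0124 -0.9936] [ 0.477  -0.3226  0.2172] 173.46 [ 0.6  0.4 -0.2] [  0.  -42.2  25.9  -0.6   0.2  -0.3]
[-0.635  0.331  0.085  1.241  0.077 -0.516] [ 0.001 -0.001  0.002 -0.    -0.001  0.001] toolz [ 0.1122  0.0126 -0.9936] [ 0.477  -0.3226  0.217 ] 173.28 [-0.5 -0.4  0.2] [ -0.  -42.1  25.8  -0.6   0.2  -0. ]
```

Run:
```python
from h import *
delta([.4677,-.3238,.12],np.radians(172.3))
c=snap('wrist','u1.png')
```

```text
pos [ 0.477  -0.3226  0.217 ] yaw 173.28 -> shift [19.7 -4.7 95.3] turn 1.0
```

View pics/u1.png

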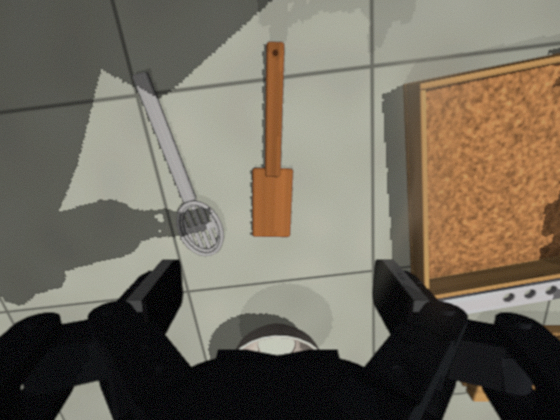

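The right spatula runs from blade end (271,236) to handle end (276,43). The right spoon runs from (207,253) to (142,72).

```bash
cat >> h.py <<'E'
def ut(fn,a,b,off=.010,z=.008,ztcp=.12,pr=True):
    c=load(fn);A,B=onplane(c,[a,b],z)[:,:2];d=A-B;L=np.hypot(*d);u=d/L
    # scale to 210 about centre
    mid=(A+B)/2;g=mid+off*u;yw=np.arctan2(u[1],u[0])
    print('mid',mid.round(4),'len',L.round(4),'yaw',np.degrees(yw).round(2),'grasp',g.round(4))
    y2=yw+np.pi; 
    if y2>np.pi:y2-=2*np.pi
    if pr: delta([g[0],g[1],ztcp],y2)
    return g,yw
E
python3 - <<'E'
from h import *
ut('u1.png',(271,236),(276,43))
ut('u1.png',(207,253),(142,72))
E
```

```text
mid [ 0.459  -0.3194] len 0.2054 yaw -8.25 grasp [ 0.4689 -0.3208]
pos [ 0.477  -0.3226  0.2169] yaw 173.29 -> shift [18.8 -1.7 95.4] turn 1.5
mid [ 0.4708 -0.4262] len 0.207 yaw 6.71 grasp [ 0.4807 -0.425 ]
pos [ 0.477  -0.3226  0.2169] yaw 173.29 -> shift [  -5.  -103.8   95.5] turn 346.6
```

```bash
python3 -m crank '[[[4,0,19,1,110],[4,-1,19,0.5,110],[4,0,19,0,110],[4,-1,19,0,110],[3,0,19,0,110],[0,0,0,0,110]]]'>/dev/null;python3 s.py
python3 - <<'E'
from h import *
c=snap('wrist','u2.png')
E
```

```text
[-0.642  0.384 -0.106  0.996  0.077 -0.496] [-0.    -0.021  0.035  0.005  0.002  0.002] toolz [ 0.1141  0.0112 -0.9934] [ 0.4691 -0.3212  0.1187] 171.73 [-0.1 -0.5 -0.7] [ -0.  -42.   23.4  -0.9   0.2  -0. ]
```

View pics/u2.png

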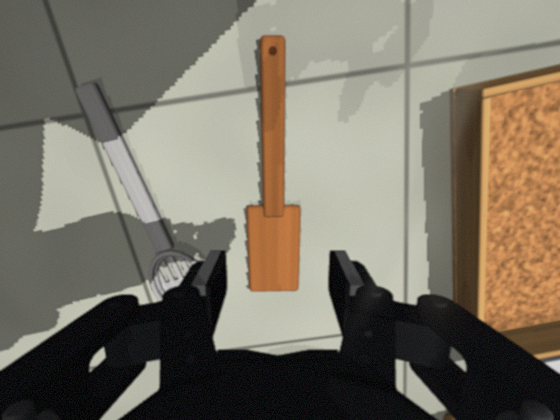

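Run:
```python
from h import *
ut('u2.png',(273.5,291),(273,37),ztcp=.03)
```

```text
mid [ 0.4593 -0.3198] len 0.206 yaw -8.19 grasp [ 0.4692 -0.3213]
pos [ 0.4699 -0.3218  0.1198] yaw 171.74 -> shift [10.9 -1.9 89.2] turn -0.1
```

```bash
python3 -m crank '[[[2,0,18,0,110],[2,-1,18,0,110],[2,0,18,0,110],[2,-1,18,0,110],[2,0,12,0,110],[0,0,0,0,110]]]'>/dev/null;python3 s.py
python3 - <<'E'
from h import *
delta([.4692,-.3213,.005])
c=snap('wrist','u3.png')
E
```

```text
[-0.641  0.47  -0.201  0.796  0.078 -0.496] [-0.001 -0.016  0.026  0.005  0.002  0.001] toolz [ 1.283e-01  9.000e-04 -9.917e-01] [ 0.4759 -0.3261  0.0413] 171.8 [0.4 0.2 0.5] [ -0.  -43.7  21.2  -0.9   0.2  -0. ]
pos [ 0.4759 -0.3261  0.0413] yaw 171.8 -> shift [11.8  3.1 35.1]
```

View pics/u3.png

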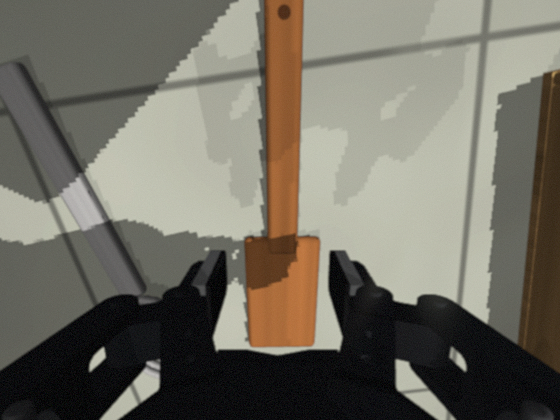

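```bash
python3 -m crank '[[[10,2,0,0,110],[9,2,0,0,110],[0,0,0,0,110]]]'>/dev/null;python3 s.py
python3 - <<'E'
from h import *
delta([.4603,-.320,.005])
E
```

```text
[-0.653  0.438 -0.256  0.77   0.079 -0.507] [-0.001 -0.007  0.01  -0.006  0.001 -0.001] toolz [ 0.1318 -0.0018 -0.9913] [ 0.4578 -0.32    0.0415] 171.81 [ 0.9 -0.5  0.2] [ -0.  -42.3  20.8  -0.8   0.2  -0. ]
pos [ 0.4578 -0.32    0.0415] yaw 171.81 -> shift [ 2.4 -0.3 36.5]
```

```bash
python3 -m crank '[[[1,0,15,0,110],[1,0,12,0,110],[1,0,7,0,110],[0,0,0,0,110]]]'>/dev/null;python3 s.py
python3 - <<'E'
from h import *
delta([.4603,-.320,.005])
c=snap('wrist','u4.png')
E
```

```text
[-0.65   0.491 -0.289  0.685  0.079 -0.504] [ 0.001  0.002  0.007 -0.004  0.001 -0.001] toolz [ 0.1315 -0.0015 -0.9913] [ 0.4594 -0.3195  0.0045] 171.81 [-0.1  0.3 -0.2] [ -0.  -43.   19.5  -0.9   0.2   0. ]
pos [ 0.4594 -0.3195  0.0045] yaw 171.81 -> shift [-1.  -0.4 -0.3]
```

View pics/u4.png

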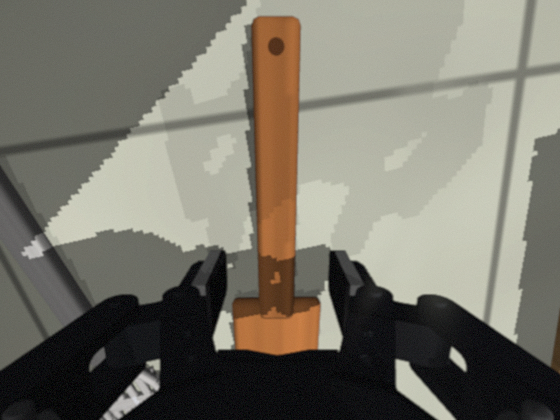

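```bash
python3 -m crank '[[[0,0,0,0,255],[0,0,0,0,255],[0,0,0,0,255],[0,0,0,0,255]]]';python3 s.py; python3 -m crank '[[[0,0,-10,0,255],[0,0,-20,0,255],[0,0,-30,0,255],[0,0,-30,0,255],[0,0,-20,0,255],[0,0,0,0,255]]]';python3 s.py
python3 - <<'E'
from h import *
c=snap('wrist','u5.png')
E
```

```text
clock: 30.88
eef_pos: [0.4604, -0.3202, 0.0061]
tool_rot: [0.071, 0.995, 0.003, 0.067]
ft_force: [0.3, -0.1, -0.6]
grip_width: 0.015
[-0.65   0.489 -0.288  0.686  0.079 -0.504] [-0.001 -0.003  0.     0.001 -0.    -0.001] toolz [ 0.1335 -0.003  -0.991 ] [ 0.4604 -0.3202  0.0061] 171.82 [ 0.3 -0.1 -0.6] [ -0.  -43.4  19.8  -0.8   0.3  -0. ]
clock: 31.62
eef_pos: [0.4451, -0.3201, 0.1213]
tool_rot: [0.071, 0.995, 0.003, 0.068]
ft_force: [-0.1, -1.1, -1.5]
grip_width: 0.0154
[-0.668  0.328 -0.185  0.949  0.08  -0.522] [ 0.001  0.009 -0.023 -0.001 -0.001 -0.   ] toolz [ 0.1348 -0.0042 -0.9909] [ 0.4451 -0.3201  0.1213] 171.82 [-0.1 -1.1 -1.5] [ -0.  -40.6  24.   -0.5   0.3  -0. ]
```

View pics/u5.png

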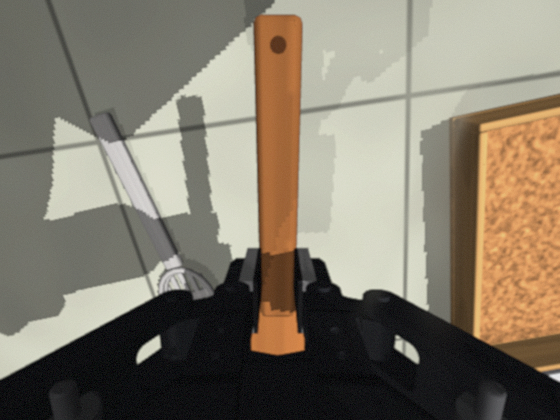

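```bash
python3 -m crank '[[[0,0,-25,0,255],[0,15,-25,-1,255],[-6,30,0,-1.1,255],[-8,40,0,-1.1,255],[-8,40,0,-1.1,255],[-8,40,0,-1.1,255],[-8,40,0,-1.1,255],[-8,40,0,-1.1,255],[-8,40,0,-1.1,255],[-8,40,0,-1.1,255],[-8,40,0,-1.1,255],[-8,40,0,-1.1,255]]]';python3 s.py;python3 - <<'E'
from h import *
delta([.5088,.1416,.12],np.radians(4.4-180))
E
```

```text
clock: 33.17
eef_pos: [0.5256, 0.0942, 0.1678]
tool_rot: [-0.034, 0.998, -0.0, 0.055]
ft_force: [0.6, 0.8, -0.7]
grip_width: 0.0153
[ 0.187  0.261 -0.145  1.056 -0.018  0.118] [ 0.653  0.194  0.248  0.08  -0.075  0.486] toolz [ 0.1102  0.003  -0.9939] [0.5256 0.0942 0.1678] -176.09 [ 0.6  0.8 -0.7] [ -2.  -39.1  23.9  -0.7   0.1  -0.4]
pos [0.5256 0.0942 0.1678] yaw -176.09 -> shift [18.7 48.7 45.8] turn -0.5
```

```bash
python3 -m crank '[[[8,20,-5,0,255],[4,8,0,0,255],[0,0,0,0,255]]]';python3 s.py;python3 - <<'E'
from h import *
delta([.5088,.1416,.12],np.radians(4.4-180))
c=snap('wrist','u6.png')
E
```

```text
clock: 33.55
eef_pos: [0.5092, 0.1245, 0.1673]
tool_rot: [-0.037, 0.998, -0.001, 0.052]
ft_force: [0.3, -0.3, -0.7]
grip_width: 0.015
[ 0.254  0.248 -0.163  1.059 -0.024  0.179] [-0.002  0.007 -0.004 -0.005 -0.008 -0.   ] toolz [ 0.1042  0.0021 -0.9946] [0.5092 0.1245 0.1673] -175.78 [ 0.3 -0.3 -0.7] [  0.5 -37.3  24.9  -0.8  -0.    0. ]
pos [0.5092 0.1245 0.1673] yaw -175.78 -> shift [ 4.1 17.3 47. ] turn -0.2
```

View pics/u6.png

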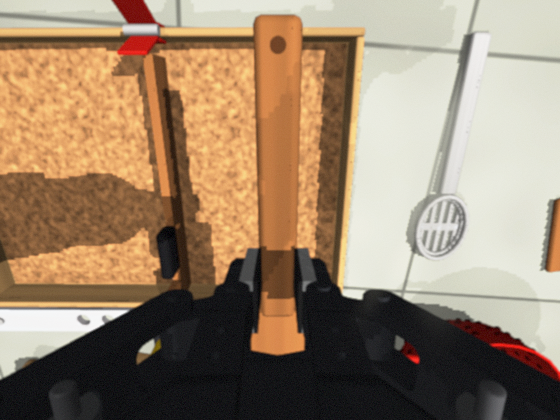

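Run:
```python
from h import *
c=load('u6.png')
ex=np.array([np.cos(.0765),np.sin(.0765)]);ey=np.array([-ex[1],ex[0]])
X=onplane(c,(366,30),.04)[0,:2];print(X,'center',X+.1235*ex-.179*ey)
X=onplane(c,(340,290),.04)[0,:2];print(X,'center(in far left)',X-.1175*ex-.179*ey)
for uv,z in [((140,29),.044),((153,58),.039),((160,120),.039),((179,280),.039)]:
    Y=onplane(c,uv,z)[0,:2]; d=Y-np.array([.519,.007]);print(uv,Y.round(4),'tray',d@ex,d@ey)
```

```text
[0.38431582 0.17918295] center [0.52113477 0.01014501]
[0.60661297 0.19260088] center(in far left) [0.50313677 0.00514442]
(140, 29) [0.3961 0.0173] tray -0.12172997232884267 0.019683036880875665
(153, 58) [0.414  0.0236] tray -0.1033809328146706 0.02453257856946709
(160, 120) [0.4588 0.0262] tray -0.058520479487475095 0.023756159406837982
(179, 280) [0.6081 0.0359] tray 0.09104568793376085 0.02198294834097943
```

```bash
python3 -m crank '[[[4,8,18,0,255],[4,7,18,0,255],[3,1,18,0,255],[3,0,18,0,255],[2,0,18,0,255],[0,0,0,0,255]]]';python3 s.py;python3 - <<'E'
from h import *
delta([.511,.140,.013],np.radians(4.4-180))
c=snap('wrist','u7.png')
E
```

```text
clock: 34.35
eef_pos: [0.5037, 0.1324, 0.073]
tool_rot: [-0.031, 0.998, -0.002, 0.053]
ft_force: [-0.8, -0.1, -0.2]
grip_width: 0.0153
[ 0.274  0.337 -0.313  0.819 -0.029  0.211] [-0.015 -0.018  0.025  0.003  0.    -0.002] toolz [ 1.057e-01 -9.000e-04 -9.944e-01] [0.5037 0.1324 0.073 ] -176.46 [-0.8 -0.1 -0.2] [  0.1 -38.   21.7  -1.   -0.1   0. ]
pos [0.5037 0.1324 0.073 ] yaw -176.46 -> shift [-1.4  7.6 60.5] turn -0.9
```

View pics/u7.png

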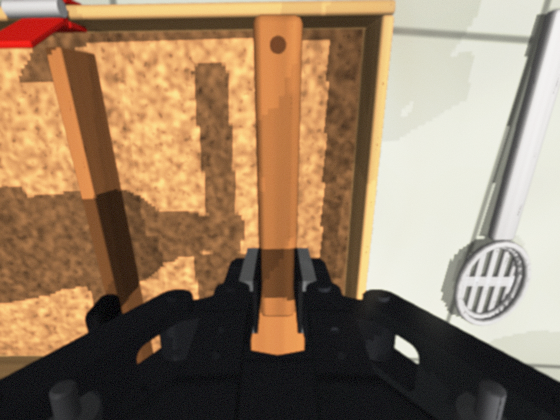

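```bash
python3 -m crank '[[[-4,4,0,-0.5,255],[-4,4,0,-0.4,255],[0,0,0,0,255]]]'>/dev/null;python3 s.py;python3 - <<'E'
from h import *
delta([.511,.140,.013],np.radians(4.4-180))
E
```

```text
[ 0.286  0.35  -0.28   0.832 -0.031  0.207] [-0.002 -0.004 -0.001  0.008 -0.002  0.   ] toolz [ 1.126e-01  8.000e-04 -9.936e-01] [0.5149 0.1416 0.0774] -175.57 [-0.  -0.9 -0.4] [ -0.  -39.3  22.2  -0.9  -0.1  -0. ]
pos [0.5149 0.1416 0.0774] yaw -175.57 -> shift [11.3 -0.8 63.6] turn 0.0
```

```bash
python3 -m crank '[[[2,0,13,0,255],[2,0,13,0,255],[2,0,13,0,255],[2,0,10,0,255],[0,0,0,0,255]]]'>/dev/null;python3 s.py;python3 - <<'E'
from h import *
delta([.511,.140,.013],np.radians(4.4-180))
c=snap('wrist','u8.png')
E
```

```text
[ 0.287  0.417 -0.35   0.698 -0.031  0.208] [-0.002 -0.002  0.007 -0.005 -0.001 -0.   ] toolz [ 0.11   -0.     -0.9939] [0.5109 0.1408 0.0233] -175.54 [ 1.  -0.7 -0.5] [  0.  -40.1  19.8  -1.   -0.1   0. ]
pos [0.5109 0.1408 0.0233] yaw -175.54 -> shift [ 1.1 -0.7 10.3] turn 0.1
```

View pics/u8.png

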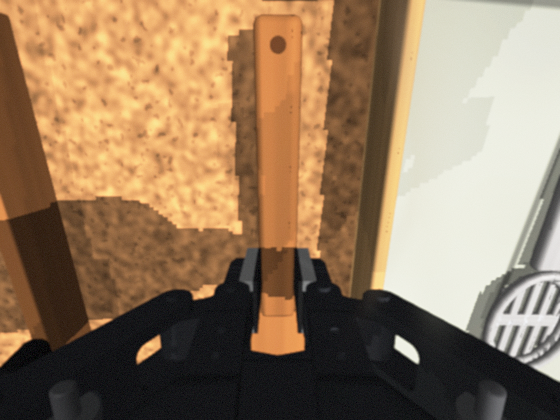

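```bash
python3 -m crank '[[[0,0,6,0,255],[0,0,4,0,255],[0,0,0,0,255]]]'>/dev/null;python3 s.py;python3 -m crank '[[[0,0,0,0,120],[0,0,0,0,120],[0,0,0,0,120]]]';python3 -m crank '[[[0,0,-10,0,120],[0,0,-25,0,120],[0,0,-30,0,120],[0,0,-15,0,120],[0,0,0,0,120]]]'>/dev/null;python3 s.py;python3 - <<'E'
from h import *
c=snap('wrist','u9.png')
E
```

```text
[ 0.286  0.433 -0.355  0.673 -0.031  0.207] [-0.001 -0.005  0.005  0.    -0.001 -0.   ] toolz [ 1.131e-01  9.000e-04 -9.936e-01] [0.5137 0.1412 0.0142] -175.54 [-0.7 -0.1 -0.1] [ -0.  -40.5  19.5  -0.9  -0.1  -0. ]
clock: 36.2
eef_pos: [0.5144, 0.1414, 0.0149]
tool_rot: [-0.039, 0.998, -0.002, 0.057]
ft_force: [-0.1, 1.0, -0.6]
grip_width: 0.0452
[ 0.291  0.306 -0.28   0.873 -0.032  0.212] [-0.001  0.003 -0.01   0.001  0.001 -0.   ] toolz [ 0.1167  0.0019 -0.9932] [0.5052 0.1415 0.0995] -175.55 [-0.2 -0.6 -0.2] [  0.  -38.3  22.9  -0.6  -0.1   0. ]
```

View pics/u9.png

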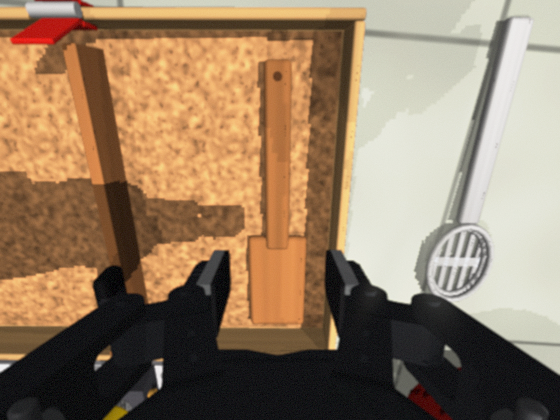

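```bash
python3 -m crank '[[[0,0,-25,0,100],[0,15,-25,-1,100],[0,35,0,-1.5,100],[0,35,0,-1.5,100],[0,35,0,-1.5,100],[0,35,0,-1.5,100],[0,35,0,-1.5,100],[0,30,0,-1,100],[0,20,0,0,100],[0,5,0,0,100],[0,0,0,0,100]]]'>/dev/null;python3 s.py;python3 - <<'E'
from h import *
c=snap('wrist','v1.png')
E
```

```text
[ 0.743  0.431  0.015  1.085 -0.075  0.495] [-0.002  0.003 -0.004  0.001 -0.006  0.002] toolz [ 0.1021 -0.0084 -0.9947] [0.4542 0.386  0.1348] -165.89 [-1.2 -1.   0.1] [  0.5 -45.1  24.5  -0.6  -0.2   0. ]
```

View pics/v1.png

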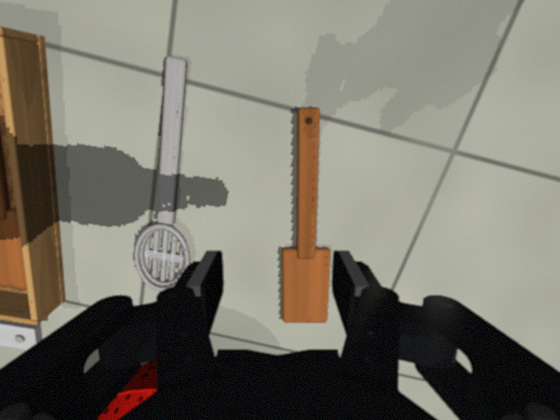

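Run:
```python
from h import *
ut('v1.png',(305,322),(309,108),off=0,ztcp=.05)
ut('v1.png',(158,288),(176,57),off=0,ztcp=.05)
```

```text
mid [0.483  0.4164] len 0.2058 yaw 14.87 grasp [0.483  0.4164]
pos [0.4543 0.3857 0.1348] yaw -165.91 -> shift [-26.9  25.7  87. ] turn -0.8
mid [0.4771 0.2879] len 0.2093 yaw 2.63 grasp [0.4771 0.2879]
pos [0.4543 0.3857 0.1348] yaw -165.91 -> shift [  9.8 -97.6  87.5] turn 11.5
```

```bash
python3 -m crank '[[[-14,10,10,-0.8,110],[-14,12,15,0,110],[0,2,15,0,110],[0,0,0,0,110]]]'>/dev/null;python3 s.py;python3 - <<'E'
from h import *
c=snap('wrist','v2.png')
E
```

```text
[ 0.744  0.533  0.074  1.044 -0.077  0.489] [-0.008 -0.018  0.021 -0.    -0.005 -0.002] toolz [ 0.1021 -0.0105 -0.9947] [0.4813 0.4113 0.0965] -165.43 [-0.2 -0.  -1.1] [  0.1 -49.2  24.3  -0.8  -0.2   0. ]
```

View pics/v2.png

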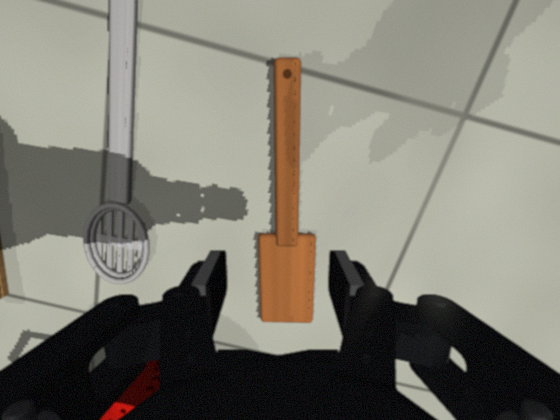

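Run:
```python
from h import *
ut('v2.png',(286,322),(288,58),off=0,ztcp=.03)
```

```text
mid [0.4836 0.4163] len 0.2063 yaw 14.63 grasp [0.4836 0.4163]
pos [0.4818 0.4117 0.0974] yaw -165.43 -> shift [ 3.6  6.4 67.2] turn -0.1
```

```bash
python3 -m crank '[[[2,2,15,0,110],[2,2,15,0,110],[2,1,15,0,110],[2,1,12,0,110],[0,0,0,0,110]]]'>/dev/null;python3 s.py;python3 - <<'E'
from h import *
delta([.4836,.4163,.005])
c=snap('wrist','v3.png')
E
```

```text
[ 0.752  0.59  -0.002  0.911 -0.078  0.497] [ 0.002 -0.007  0.011 -0.003 -0.     0.001] toolz [ 0.1028 -0.01   -0.9946] [0.4773 0.414  0.0362] -165.45 [ 0.1 -1.  -0.5] [  0.  -50.   22.2  -0.7  -0.2   0. ]
pos [0.4773 0.414  0.0362] yaw -165.45 -> shift [-3.6  1.8 31.6]
```

View pics/v3.png

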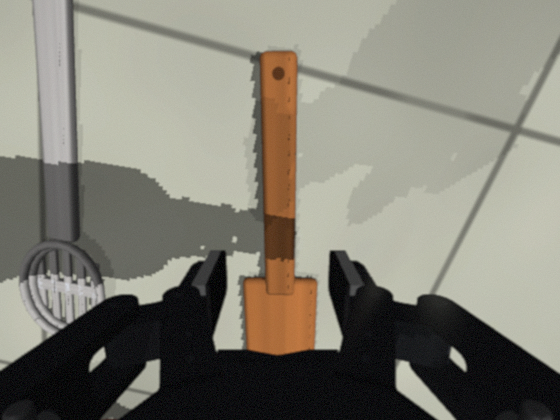

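```bash
python3 -m crank '[[[-1,1,12,0,110],[-1,0,11,0,110],[-1,0,8,0,110],[0,0,0,0,110]]]'>/dev/null;python3 s.py;python3 - <<'E'
from h import *
delta([.4836,.4163,.005])
c=snap('wrist','v4.png')
E
```

```text
[ 0.746  0.635 -0.012  0.851 -0.077  0.492] [ 0.002 -0.006  0.008 -0.002  0.001 -0.001] toolz [ 0.1053 -0.0079 -0.9944] [0.4849 0.4166 0.0051] -165.46 [0.1 0.5 0.1] [ -0.  -51.1  21.5  -0.7  -0.3  -0. ]
pos [0.4849 0.4166 0.0051] yaw -165.46 -> shift [ 1.3  0.1 -0.1]
```

View pics/v4.png

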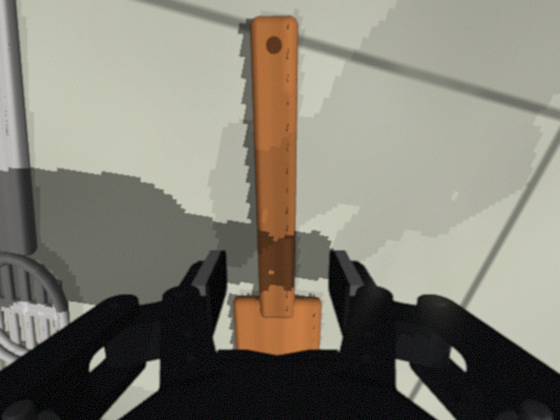

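```bash
python3 -m crank '[[[0,0,0,0,255],[0,0,0,0,255],[0,0,0,0,255],[0,0,0,0,255],[0,0,-10,0,255],[0,0,-25,0,255],[0,0,-35,0,255],[0,0,-35,0,255],[0,0,-35,0,255],[0,0,-15,0,255],[0,0,0,0,255]]]';python3 s.py;python3 -m crank '[[[1,-20,-5,1,255],[2,-35,-5,1,255],[2,-35,0,1,255],[2,-35,0,1,255],[2,-35,0,1,255],[2,-35,0,1,255],[2,-35,0,1,255],[2,-35,0,1,255],[2,-30,0,1,255],[2,-20,0,1,255],[1,-10,0,0,255],[0,0,0,0,255]]]';python3 s.py;python3 - <<'E'
from h import *
delta([.516,.071,.08],np.radians(4.4-180))
c=snap('wrist','v5.png')
E
```

```text
clock: 41.45
eef_pos: [0.4679, 0.418, 0.1679]
tool_rot: [-0.126, 0.991, -0.01, 0.053]
ft_force: [0.0, 0.1, -1.0]
grip_width: 0.0151
[ 0.767  0.466  0.16   1.191 -0.079  0.512] [-0.     0.005 -0.016 -0.003 -0.    -0.   ] toolz [ 0.1071 -0.0058 -0.9942] [0.4679 0.418  0.1679] -165.46 [ 0.   0.1 -1. ] [  0.1 -49.3  26.2  -0.4  -0.3   0. ]
clock: 42.95
eef_pos: [0.4897, 0.0678, 0.1688]
tool_rot: [-0.029, 0.999, -0.014, 0.038]
ft_force: [1.0, 0.5, -0.0]
grip_width: 0.0152
[ 0.161  0.212 -0.204  1.083 -0.037  0.102] [-0.003  0.003 -0.01  -0.005  0.005 -0.003] toolz [ 0.0773 -0.0254 -0.9967] [0.4897 0.0678 0.1688] -176.63 [ 1.   0.5 -0. ] [ -0.4 -35.3  24.5  -0.5  -0.2  -0. ]
pos [0.4897 0.0678 0.1688] yaw -176.63 -> shift [-19.7   4.3  90.4] turn -1.0
```

View pics/v5.png

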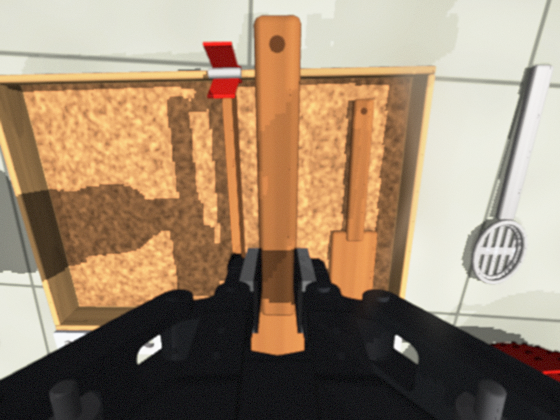

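Run:
```python
from h import *
c=load('v5.png')
ex=np.array([np.cos(.0765),np.sin(.0765)]);ey=np.array([-ex[1],ex[0]])
X=onplane(c,(434,68),.04)[0,:2];print(X,'center',X+.1235*ex-.179*ey)
for n,uv,z in [('clip',(225,73),.044),('sp handle',(365,99),.015),('blade mid',(354,235),.013),('div near',(229,98),.039),('rt corner',(0,76),.04)]:
    Y=onplane(c,uv,z)[0,:2]; d=Y-np.array([.520,.008]);print(n,Y.round(4),'tray',d@ex,d@ey)
```

```text
[0.38417157 0.17674692] center [0.52099052 0.00770898]
clip [0.3967 0.0191] tray -0.12207700020262754 0.020509547814923923
sp handle [0.4087 0.134 ] tray -0.101317951125169 0.1341773010199219
blade mid [0.536  0.1426] tray 0.02626316630564967 0.13293709973865492
div near [0.4145 0.0214] tray -0.10415792033294533 0.02145124515328666
rt corner [ 0.4084 -0.1605] tray -0.12419805176987041 -0.15944349603062583
```

```bash
python3 -m crank '[[[-8,2,10,-0.5,255],[-8,2,18,-0.5,255],[-2,0,20,0,255],[0,0,20,0,255],[0,0,15,0,255],[0,0,0,0,255]]]'>/dev/null;python3 s.py;python3 - <<'E'
from h import *
delta([.517,.071,.023],np.radians(4.4-180))
E
```

```text
[ 0.17   0.35  -0.265  0.883 -0.036  0.081] [ 0.012 -0.001  0.022 -0.001  0.001 -0.001] toolz [ 0.0776 -0.0234 -0.9967] [0.517  0.0774 0.0813] -174.94 [ 0.2 -0.2  0. ] [ -0.1 -39.1  22.   -0.8  -0.1  -0. ]
pos [0.517  0.0774 0.0813] yaw -174.94 -> shift [ 5.  -4.6 58.3] turn 0.7
```

```bash
python3 -m crank '[[[1,-3,10,0.6,255],[1,-2,14,0,255],[1,0,14,0,255],[1,0,12,0,255],[0,0,0,0,255]]]'>/dev/null;python3 s.py;python3 - <<'E'
from h import *
delta([.517,.071,.013],np.radians(4.4-180))
c=snap('wrist','v6.png')
E
```

```text
[ 0.157  0.417 -0.328  0.751 -0.035  0.079] [-0.001 -0.009  0.012 -0.004 -0.001  0.   ] toolz [ 0.0788 -0.0231 -0.9966] [0.5182 0.0714 0.0283] -175.5 [-0.9 -0.3 -0.3] [ -0.  -40.3  20.1  -0.8  -0.1  -0. ]
pos [0.5182 0.0714 0.0283] yaw -175.5 -> shift [ 2.4  0.1 15.2] turn 0.1
```

View pics/v6.png

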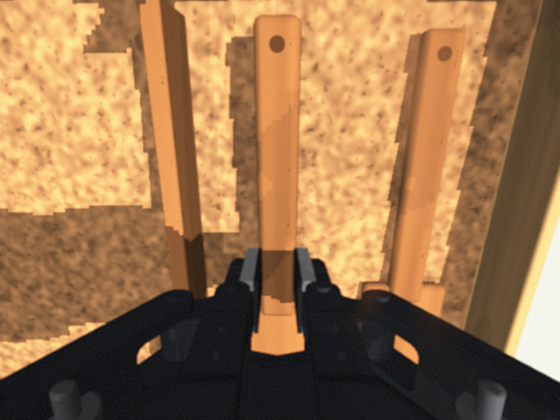

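```bash
python3 -m crank '[[[1,0,8,0,255],[1,0,7,0,255],[0,0,0,0,255]]]'>/dev/null;python3 s.py;python3 -m crank '[[[0,0,0,0,130],[0,0,0,0,130],[0,0,0,0,130]]]';python3 -m crank '[[[0,0,-10,0,130],[0,0,-25,0,130],[0,0,-35,0,130],[0,0,-35,0,130],[0,0,-20,0,130],[0,0,0,0,130]]]'>/dev/null;python3 s.py;python3 - <<'E'
from h import *
c=snap('wrist','v7.png')
E
```

```text
[ 0.157  0.437 -0.345  0.71  -0.035  0.078] [ 0.001 -0.005  0.008  0.003 -0.002  0.001] toolz [ 0.0823 -0.0225 -0.9964] [0.519  0.0712 0.0138] -175.5 [ 0.1  0.  -0.8] [ -0.  -40.4  19.4  -0.7  -0.1  -0. ]
clock: 45.18
eef_pos: [0.5197, 0.0713, 0.0145]
tool_rot: [-0.039, 0.998, -0.013, 0.041]
ft_force: [-0.2, -0.2, 0.3]
grip_width: 0.0415
[ 0.166  0.261 -0.201  1.026 -0.036  0.087] [-0.001  0.007 -0.021 -0.002  0.     0.001] toolz [ 0.087  -0.0217 -0.996 ] [0.5093 0.0744 0.1466] -175.49 [0.4 0.6 0.5] [  0.  -37.7  24.4  -0.3  -0.1   0. ]
```

View pics/v7.png

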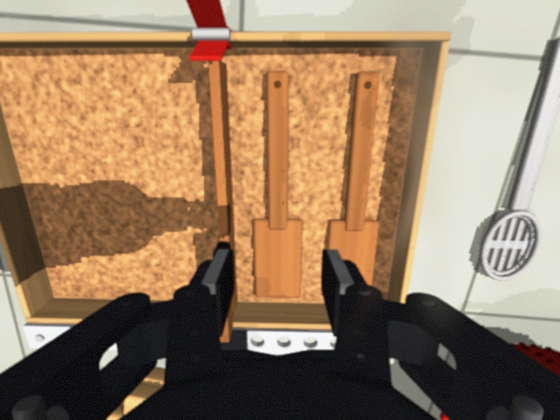

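```bash
python3 -m crank '[[[0,15,-10,0.5,110],[1,30,-5,0.5,110],[1,35,0,0.5,110],[1,35,0,0.5,110],[1,35,0,0,110],[1,30,0,0,110],[1,20,0,0,110],[0,8,0,0,110],[0,0,0,0,110]]]'>/dev/null;python3 s.py;python3 - <<'E'
from h import *
c=snap('wrist','x1.png')
E
```

```text
[ 0.564  0.382 -0.035  1.112 -0.063  0.524] [-0.006  0.002 -0.007  0.003 -0.008 -0.   ] toolz [ 0.0689 -0.0309 -0.9971] [0.4852 0.2842 0.1432] -177.75 [ 0.3  0.2 -0. ] [  0.5 -42.6  24.3  -0.4  -0.1   0. ]
```

View pics/x1.png

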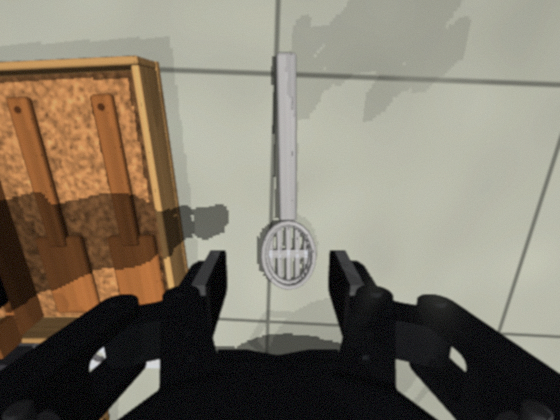

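Spoon runs from bowl end (289,290) to handle end (286,52).

Run:
```python
from h import *
ut('x1.png',(289,290),(286,52),off=0.005,ztcp=.04)
```

```text
mid [0.479  0.2888] len 0.2127 yaw 3.48 grasp [0.484  0.2891]
pos [0.4851 0.2838 0.1432] yaw -177.78 -> shift [  7.9   8.8 102.7] turn -1.3
```

```bash
python3 -m crank '[[[2,2,15,-0.7,110],[2,2,18,-0.6,110],[1,2,18,0,110],[1,1,18,0,110],[1,1,18,0,110],[0,0,12,0,110],[0,0,0,0,110]]]'>/dev/null;python3 s.py;python3 - <<'E'
from h import *
delta([.484,.2891,.005],np.radians(3.5-180))
c=snap('wrist','x2.png')
E
```

```text
[ 0.562  0.489 -0.177  0.867 -0.064  0.506] [-0.004 -0.011  0.005 -0.001 -0.001 -0.003] toolz [ 0.0656 -0.0345 -0.9972] [0.4837 0.2815 0.0366] -176.77 [-0.1  0.3 -0.3] [  0.  -44.   20.7  -0.4  -0.2  -0. ]
pos [0.4837 0.2815 0.0366] yaw -176.77 -> shift [ 1.3  8.8 31.3] turn -0.3
```

View pics/x2.png

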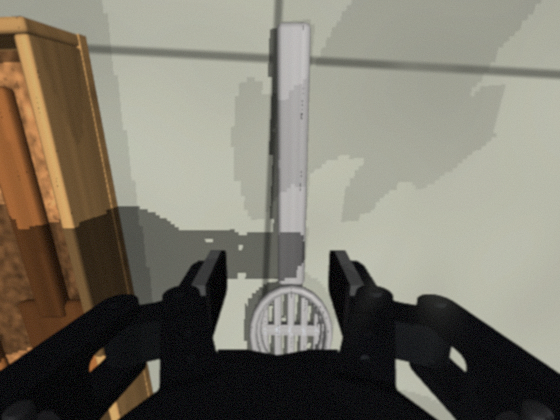

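```bash
python3 -m crank '[[[1,5,5,0,110],[1,3,10,0,110],[1,1,10,0,110],[0,0,6,0,110],[0,0,0,0,110]]]'>/dev/null;python3 s.py;python3 - <<'E'
from h import *
delta([.484,.2891,.005],np.radians(3.5-180))
c=snap('wrist','x3.png')
E
```

```text
[ 0.577  0.535 -0.198  0.797 -0.065  0.52 ] [ 0.001  0.001  0.002  0.    -0.    -0.   ] toolz [ 0.0694 -0.0322 -0.9971] [0.4838 0.2911 0.0052] -176.75 [ 0.3 -0.2 -0.1] [  0.  -45.3  19.8  -0.4  -0.2  -0. ]
pos [0.4838 0.2911 0.0052] yaw -176.75 -> shift [-0.1 -2.   0.3] turn -0.3
```

View pics/x3.png

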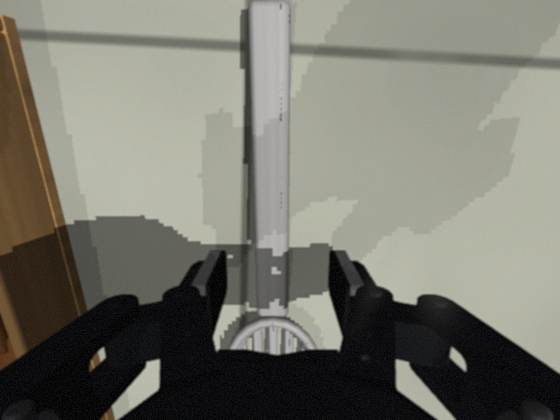

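```bash
python3 -m crank '[[[0,0,0,0,255],[0,0,0,0,255],[0,0,0,0,255],[0,0,0,0,255],[0,0,-10,0,255],[0,0,-25,0,255],[0,0,-35,0,255],[0,0,-35,0,255],[0,0,-35,0,255],[0,0,-15,0,255],[0,0,0,0,255]]]';python3 s.py;python3 -m crank '[[[-2,-20,-5,-1,255],[-4,-35,-5,0,255],[-4,-40,0,0,255],[-4,-40,0,0,255],[-4,-40,0,0,255],[-4,-40,0,0,255],[-4,-40,0,0,255],[-4,-30,0,0,255],[-4,-20,0,0,255],[0,-10,0,0,255],[0,0,0,0,255]]]';python3 s.py;python3 - <<'E'
from h import *
delta([.531,-.028,.08],np.radians(4.4-180))
c=snap('wrist','x4.png')
E
```

```text
clock: 50.12
eef_pos: [0.4727, 0.2964, 0.169]
tool_rot: [-0.028, 0.999, -0.016, 0.035]
ft_force: [0.2, -0.6, -0.8]
grip_width: 0.0126
[ 0.596  0.355 -0.006  1.168 -0.065  0.539] [-0.001 -0.001 -0.009  0.     0.001 -0.001] toolz [ 0.0718 -0.0303 -0.997 ] [0.4727 0.2964 0.169 ] -176.77 [ 0.2 -0.6 -0.8] [  0.  -43.2  25.4  -0.1  -0.2   0. ]
clock: 51.5
eef_pos: [0.5243, -0.025, 0.184]
tool_rot: [-0.038, 0.999, -0.017, 0.028]
ft_force: [0.4, 0.6, -0.6]
grip_width: 0.0126
[-0.03   0.269 -0.084  1.159 -0.031 -0.106] [ 0.004  0.003 -0.007 -0.003  0.009 -0.   ] toolz [ 0.0574 -0.0325 -0.9978] [ 0.5243 -0.025   0.184 ] -175.64 [ 0.4  0.6 -0.6] [ -0.5 -38.6  25.3  -0.5  -0.2  -0. ]
pos [ 0.5243 -0.025   0.184 ] yaw -175.64 -> shift [ -0.7   0.4 104.3] turn -0.0
```

View pics/x4.png

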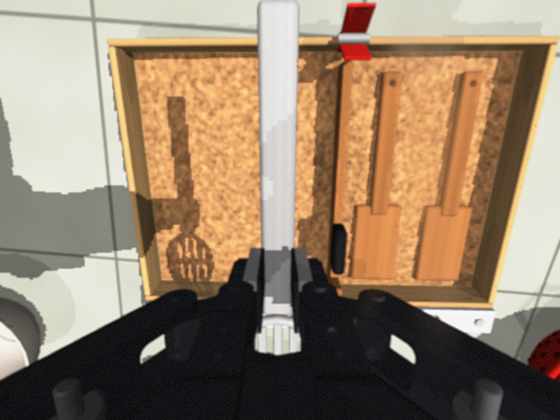

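```bash
python3 -m crank '[[[0,0,12,0,255],[0,0,20,0,255],[0,0,22,0,255],[0,0,22,0,255],[0,0,15,0,255],[0,0,8,0,255],[0,0,0,0,255]]]'>/dev/null;python3 s.py;python3 - <<'E'
from h import *
delta([.531,-.028,.023],np.radians(4.4-180))
E
```

```text
[-0.024  0.375 -0.235  0.906 -0.029 -0.111] [ 0.008 -0.005  0.003 -0.003  0.002  0.001] toolz [ 0.0535 -0.0303 -0.9981] [ 0.5275 -0.0217  0.0778] -175.05 [ 0.3 -0.4 -1. ] [ -0.  -40.2  21.9  -0.5  -0.1  -0. ]
pos [ 0.5275 -0.0217  0.0778] yaw -175.05 -> shift [-0.2 -4.7 55.1] turn 0.5
```

```bash
python3 -m crank '[[[0,-4,10,0.5,255],[0,-1,15,0,255],[0,0,15,0,255],[0,0,12,0,255],[0,0,0,0,255]]]'>/dev/null;python3 s.py;python3 - <<'E'
from h import *
delta([.531,-.028,.0125],np.radians(4.4-180))
c=snap('wrist','x5.png')
E
```

```text
[-0.038  0.45  -0.288  0.776 -0.028 -0.115] [-0.001 -0.005  0.01  -0.    -0.001 -0.   ] toolz [ 0.0551 -0.0305 -0.998 ] [ 0.5316 -0.0287  0.0232] -175.59 [-0.3  0.3 -0.5] [ -0.  -41.9  20.1  -0.6  -0.1  -0. ]
pos [ 0.5316 -0.0287  0.0232] yaw -175.59 -> shift [ 1.1  1.1 10.6] turn 0.0
```

View pics/x5.png

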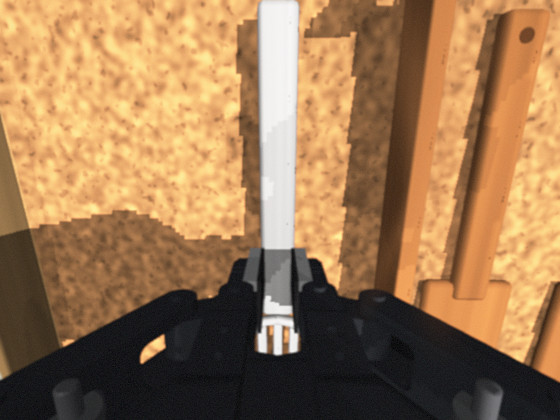

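```bash
python3 -m crank '[[[0.5,0.5,6,0,255],[0.5,0.5,5,0,255],[0,0,0,0,255]]]'>/dev/null;python3 s.py;python3 -m crank '[[[0,0,0,0,130],[0,0,0,0,130],[0,0,0,0,130]]]';python3 -m crank '[[[0,0,-10,0,130],[0,0,-25,0,130],[0,0,-35,0,130],[0,0,-35,0,130],[0,0,-20,0,130],[0,0,0,0,130]]]'>/dev/null;python3 s.py;python3 - <<'E'
from h import *
c=snap('wrist','x6.png')
E
```

```text
[-0.036  0.464 -0.299  0.748 -0.028 -0.113] [ 0.    -0.005  0.005  0.003  0.001  0.001] toolz [ 0.0583 -0.0306 -0.9978] [ 0.5326 -0.028   0.0129] -175.57 [ 0.6 -0.9 -1. ] [  0.  -42.1  19.7  -0.6  -0.1  -0. ]
clock: 53.85
eef_pos: [0.5335, -0.028, 0.0139]
tool_rot: [-0.038, 0.999, -0.016, 0.03]
ft_force: [-0.6, 0.9, -0.1]
grip_width: 0.042
[-0.029  0.297 -0.151  1.058 -0.029 -0.106] [ 0.003  0.005 -0.018 -0.    -0.     0.001] toolz [ 0.0633 -0.0306 -0.9975] [ 0.5261 -0.024   0.146 ] -175.57 [-0.1  0.2 -0. ] [  0.  -39.4  24.4  -0.2  -0.1   0. ]
```

View pics/x6.png

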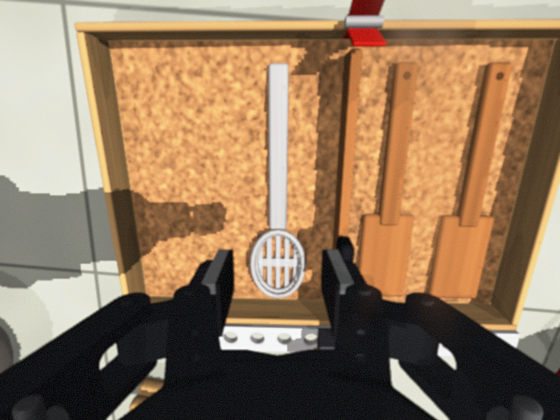

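```bash
python3 -m crank '[[[3,-20,-15,-0.5,110],[8,-35,-5,-0.5,110],[8,-40,0,-0.5,110],[8,-40,0,-0.5,110],[8,-40,0,0,110],[8,-40,0,0,110],[8,-40,0,0,110],[8,-40,0,0,110],[8,-35,0,0,110],[8,-25,0,0,110],[2,-10,0,0,110],[0,0,0,0,110]]]'>/dev/null;python3 s.py;python3 - <<'E'
from h import *
c=snap('wrist','y1.png')
E
```

```text
[-0.705  0.493  0.174  1.213  0.011 -0.82 ] [ 0.005  0.006 -0.016  0.004  0.005  0.   ] toolz [ 0.037  -0.0167 -0.9992] [ 0.4771 -0.4015  0.1553] -173.39 [0.7 0.1 0.2] [ -0.7 -48.6  25.3  -0.4  -0.   -0. ]
```

View pics/y1.png

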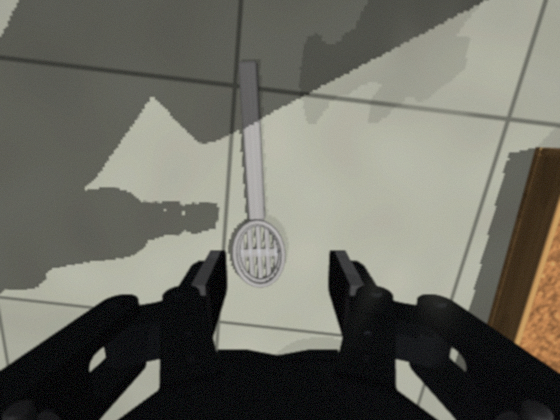

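Run:
```python
from h import *
ut('y1.png',(260,287),(250,60),off=0.005,ztcp=.04)
```

```text
mid [ 0.4721 -0.4252] len 0.2117 yaw 7.95 grasp [ 0.4771 -0.4245]
pos [ 0.4771 -0.4009  0.1553] yaw -173.35 -> shift [  6.8 -21.1 115.6] turn -1.3
```

```bash
python3 -m crank '[[[1,-8,5,-0.7,110],[1,-8,12,-0.6,110],[1,-4,18,0,110],[1,-1,20,0,110],[1,0,20,0,110],[1,0,18,0,110],[0,0,10,0,110],[0,0,0,0,110]]]'>/dev/null;python3 s.py;python3 - <<'E'
from h import *
delta([.4771,-.4245,.005],np.radians(7.8-180))
c=snap('wrist','y2.png')
E
```

```text
[-0.729  0.616  0.07   0.993  0.013 -0.874] [ 0.001  0.     0.004 -0.003  0.001 -0.001] toolz [ 0.0323 -0.0115 -0.9994] [ 0.4772 -0.4212  0.0422] -171.7 [-0.6  0.8 -0.5] [ -0.  -51.1  22.4  -0.4   0.    0. ]
pos [ 0.4772 -0.4212  0.0422] yaw -171.7 -> shift [ 1.7 -2.6 37.2] turn 0.5
```

View pics/y2.png

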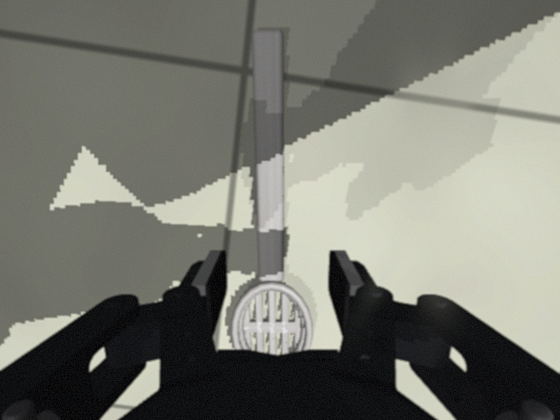

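```bash
python3 -m crank '[[[1,-2,10,0,110],[1,-1,13,0,110],[1,0,10,0,110],[0,0,5,0,110],[0,0,0,0,110]]]'>/dev/null;python3 s.py;python3 - <<'E'
from h import *
delta([.4771,-.4245,.005],np.radians(7.8-180))
c=snap('wrist','y3.png')
E
```

```text
[-0.736  0.661  0.038  0.913  0.013 -0.88 ] [ 0.001 -0.002  0.003 -0.002  0.003 -0.002] toolz [ 0.0353 -0.0141 -0.9993] [ 0.4771 -0.4265  0.0037] -171.69 [ 0.7 -0.4 -0.2] [ -0.  -52.1  21.5  -0.3   0.    0. ]
pos [ 0.4771 -0.4265  0.0037] yaw -171.69 -> shift [-0.4  2.  -1.3] turn 0.5
```

View pics/y3.png

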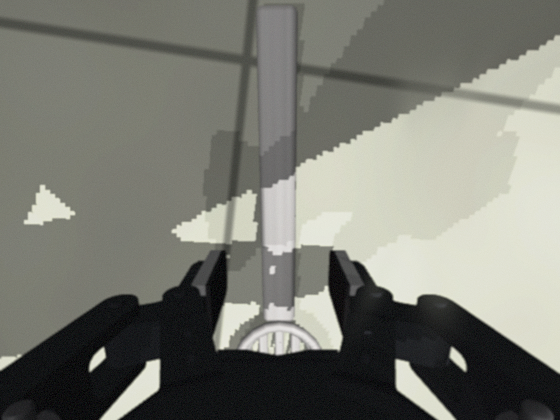

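```bash
python3 -m crank '[[[0,0,0,0,255],[0,0,0,0,255],[0,0,0,0,255],[0,0,0,0,255],[0,0,-10,0,255],[0,0,-25,0,255],[0,0,-35,0,255],[0,0,-35,0,255],[0,0,-35,0,255],[0,0,-15,0,255],[0,0,0,0,255]]]';python3 s.py;python3 -m crank '[[[-5,20,-5,1,255],[-10,35,-5,1,255],[-10,38,0,1,255],[-10,38,0,1,255],[-10,38,0,0,255],[-10,38,0,0,255],[-10,38,0,0,255],[-8,28,0,0,255],[-6,15,0,0,255],[-2,5,0,0,255],[0,0,0,0,255]]]';python3 s.py;python3 - <<'E'
from h import *
delta([.5355,-.109,.08],np.radians(4.4-180))
c=snap('wrist','y4.png')
E
```

```text
clock: 59.3
eef_pos: [0.4715, -0.4243, 0.167]
tool_rot: [-0.072, 0.997, -0.009, 0.018]
ft_force: [0.7, 0.4, -0.8]
grip_width: 0.0131
[-0.739  0.509  0.231  1.254  0.013 -0.884] [-0.     0.006 -0.016 -0.003 -0.001 -0.001] toolz [ 0.0369 -0.0157 -0.9992] [ 0.4715 -0.4243  0.167 ] -171.68 [ 0.7  0.4 -0.8] [ -0.  -51.2  26.2  -0.1   0.1  -0. ]
clock: 60.68
eef_pos: [0.5182, -0.1138, 0.1564]
tool_rot: [-0.035, 0.999, -0.002, 0.005]
ft_force: [-0.2, -0.6, -0.5]
grip_width: 0.013
[-0.215  0.336 -0.064  1.16  -0.002 -0.285] [-0.005  0.007 -0.004 -0.002 -0.006 -0.001] toolz [ 0.0099 -0.0043 -0.9999] [ 0.5182 -0.1138  0.1564] -176.0 [-0.2 -0.6 -0.5] [  0.5 -40.9  24.3  -0.1   0.1   0. ]
pos [ 0.5182 -0.1138  0.1564] yaw -176.0 -> shift [-16.9   4.   76.6] turn -0.4
```

View pics/y4.png

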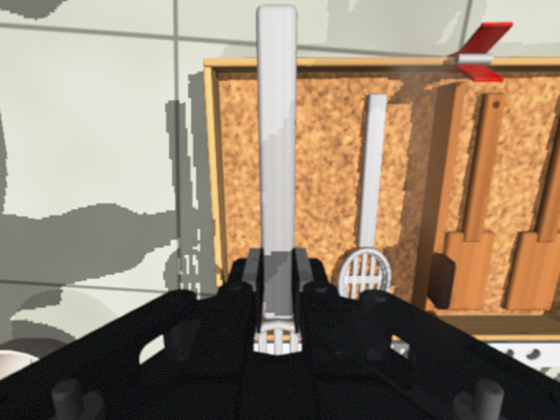

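Tilt is nearly zero now. I'll shift forward 17 mm and lower.

```bash
python3 -m crank '[[[-8,2,5,-0.4,255],[-7,2,14,0,255],[-2,0,18,0,255],[0,0,18,0,255],[0,0,15,0,255],[0,0,8,0,255],[0,0,0,0,255]]]'>/dev/null;python3 s.py;python3 - <<'E'
from h import *
delta([.5355,-.109,.0125],np.radians(4.4-180))
c=snap('wrist','y5.png')
E
```

```text
[-0.204  0.449 -0.134  0.979 -0.003 -0.275] [-0.001  0.002  0.008 -0.002 -0.    -0.   ] toolz [ 0.0083 -0.0045 -1.    ] [ 0.5373 -0.112   0.0716] -175.91 [ 0.1 -0.2 -0.8] [  0.  -43.6  21.9  -0.2  -0.   -0. ]
pos [ 0.5373 -0.112   0.0716] yaw -175.91 -> shift [ 2.   3.4 59.1] turn -0.3
```

View pics/y5.png

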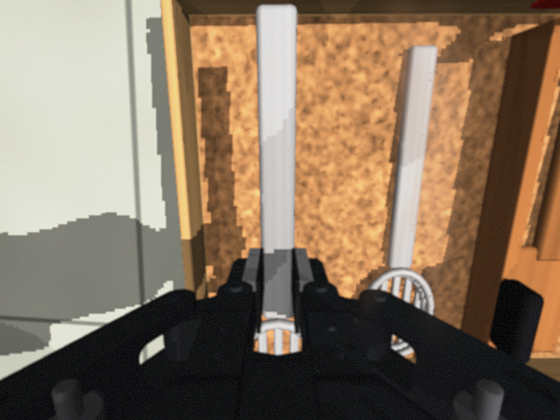

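```bash
python3 -m crank '[[[0,1,10,-0.3,255],[0,1,16,0,255],[0,0,16,0,255],[0,0,8,0,255],[0,0,0,0,255]]]'>/dev/null;python3 s.py;python3 - <<'E'
from h import *
delta([.5355,-.109,.0125],np.radians(4.4-180))
E
```

```text
[-0.2    0.508 -0.189  0.859 -0.003 -0.278] [-0.001 -0.007  0.007  0.001 -0.001  0.   ] toolz [ 0.0146 -0.0057 -0.9999] [ 0.5403 -0.1105  0.022 ] -175.56 [-0.6  0.4 -0.4] [  0.  -44.6  20.3  -0.2  -0.    0. ]
pos [ 0.5403 -0.1105  0.022 ] yaw -175.56 -> shift [4.8 2.  9.4] turn 0.0
```

```bash
python3 -m crank '[[[3,1,4,0,255],[1,0,5,0,255],[0,0,0,0,255]]]'>/dev/null;python3 s.py;python3 -m crank '[[[0,0,0,0,130],[0,0,0,0,130],[0,0,0,0,130]]]';python3 -m crank '[[[0,0,-10,0,130],[0,0,-25,0,130],[0,0,-35,0,130],[0,0,-40,0,130],[10,0,-40,0,130],[30,0,-30,0,130],[30,0,-30,0,130],[10,0,0,0,130],[0,0,0,0,130]]]'>/dev/null;python3 s.py;python3 - <<'E'
from h import *
c=snap('wrist','y6.png')
E
```

```text
[-0.201  0.512 -0.209  0.832 -0.003 -0.278] [-0.    -0.007  0.006  0.    -0.001 -0.   ] toolz [ 0.0169 -0.0062 -0.9998] [ 0.537  -0.11    0.0136] -175.55 [-0.4  0.4 -1. ] [ -0.  -44.7  20.1  -0.2  -0.   -0. ]
clock: 63.02
eef_pos: [0.5379, -0.1102, 0.0145]
tool_rot: [-0.039, 0.999, -0.004, 0.009]
ft_force: [0.2, -0.2, 0.5]
grip_width: 0.0419
[-0.248  0.153 -0.095  1.296 -0.002 -0.326] [ 0.001 -0.013  0.025 -0.002  0.001 -0.001] toolz [ 0.0254 -0.0083 -0.9996] [ 0.4529 -0.1152  0.235 ] -175.53 [-0.7 -0.8 -0.7] [ -0.1 -34.1  25.5  -0.   -0.   -0. ]
```

View pics/y6.png

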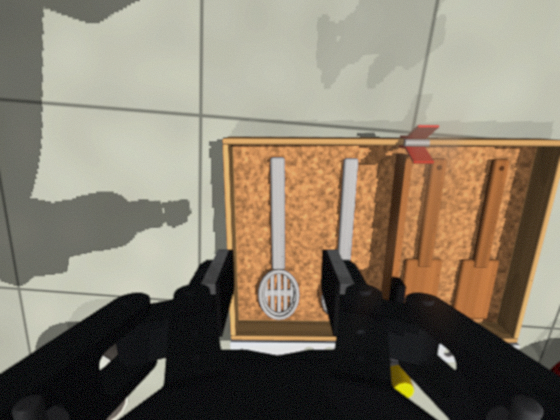

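```bash
python3 -m crank '[[[10,-40,0,0,0],[10,-40,0,0,0],[10,-40,0,0,0],[10,-40,0,0,0],[10,-40,0,0,0],[10,-30,0,0,0],[5,-10,0,0,0],[0,0,0,0,0]]]';python3 - <<'E'
from h import *
c=snap('top','tf.png');s=snap('side','sf.png')
a=cv2.resize(c['img'][125:290,130:415],None,fx=2.5,fy=2.5,interpolation=cv2.INTER_CUBIC);cv2.imwrite('pics/tfz.png',a)
cv2.imwrite('pics/sfz.png',cv2.resize(s['img'][170:320,180:390],None,fx=3.7,fy=3.7,interpolation=cv2.INTER_CUBIC))
for n in ['top','side']:
  c=load('tf.png' if n=='top' else 'sf.png');P=deproj(c);m=c['img'].astype(int);k=(m[...,2]>120)&(m[...,1]>110)&(m[...,0]<60)
  z=P[k];z=z[(z[:,2]>.06)&(z[:,2]<.2)];print(n,len(z),np.nanmedian(z,0),np.percentile(z[:,2],[5,50,95]) if len(z) else '')
E
```

```text
clock: 65.2
eef_pos: [0.4104, -0.3654, 0.2234]
tool_rot: [-0.042, 0.999, 0.001, 0.007]
ft_force: [-0.2, 0.3, 1.0]
grip_width: 0.0855
top 40 [0.64995185 0.03297057 0.1019046 ] [0.09627423 0.1019046  0.10553157]
side 39 [0.65270486 0.03657318 0.10341109] [0.10171127 0.10341109 0.10515623]
```

View pics/tfz.png

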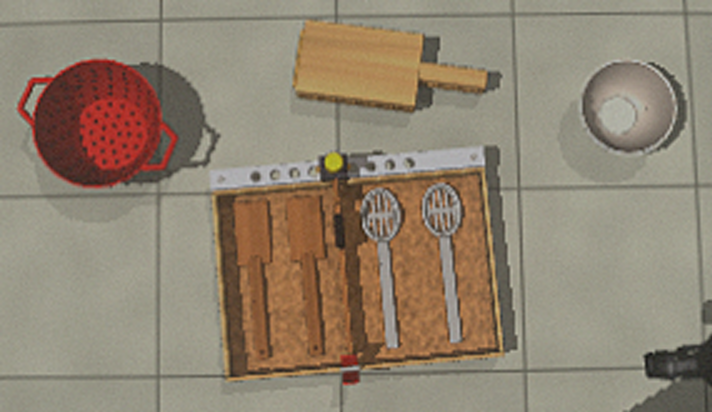

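View pics/sfz.png

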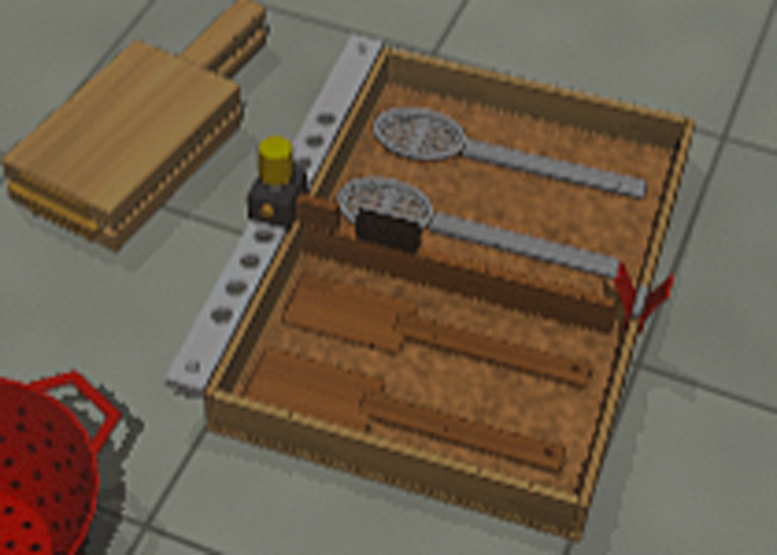

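Run:
```python
from h import *
print(bot.job_done())
```

```text
the job is handed in; nothing more can be done
None
```

The job is done and handed in at about 65 s of robot time.

**What I did**
- **Divider:** I pulled the pin up about 25 mm and slid the divider about 75 mm, three holes, to the red clip. I moved it by the held pin rather than by the black grip. I then pushed the pin home.
- **Spatulas:** Both lie in the left compartment, side by side with their handles towards the robot.
- **Spoons:** Both lie in the right compartment the same way. The left one was knocked aside during the run, so I measured it again before picking it up.

**Last checks**
- **Pin and divider:** The top and side cameras both put the top of the knob at about 0.102–0.103 m, the height it had when locked at the start. The shoulder sits on the block and the divider lines up with the clip. I took the pin as snapped in from this height and a 23 N push; I did not tug it to test.
- **Utensils:** All four lie flat inside the walls.
- **Other objects:** The bowl, colander and press show no sign of having moved.

**What was off**
- **Tool tilt:** The tool drifted up to about 7–8° from vertical during some moves. This did not affect any grasp or placing.
- **Calibration:** Top and wrist camera positions disagreed by up to about 6 mm. I went by the closer wrist views.

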